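# Clamp the stop bar of a slicing guide with its lever bolt

## Robot

A 7-joint arm with a two-finger parallel gripper is mounted at the origin on a cart in front of the work surface, level with it; the furniture and walls round the work are solid. World frame = base frame: x ahead of the robot, y to its left, z up, the work surface at z = 0. Lengths are in m, angles in degrees, forces in N, time in s.
With the tool pointing down it reaches from about 0.425 to 0.875 m from the base axis. Payload 4.7 kg.
Tool frame: the origin (TCP) lies on the centre line of the jaws, within the pads' length; the fingertips stand 8 mm ahead of it and the grasp point (between the pads) lies 11 mm behind it; z points along the fingers, y is the direction in which the jaws open and shut (so a half turn about z gives the same grasp; the last joint's range is limited). The gripper opens to 87 mm and grips with 3 to 60 N. Pads are 19 mm wide; open, the fingers measure 117 mm over their backs; the gripper's body (75 mm by 190 mm) begins 51 mm behind the grasp point.
Start: joints at [-73.849, 18.392, -4.016, 83.108, 1.295, 78.541, -3.26], TCP at [0.172, 0.627, 0.231] pointing down, gripper open.
Joint ranges: [-163.93, 163.93], [-17.29, 119.83], [-79.2, 71.16], [3.27, 140.29], [-89.18, 269.18], [5.43, 117.66], [-154.24, 154.24]. Speed limits (degrees/s): [147.25, 147.25, 180, 180, 180, 180, 180].

## Interface

Orientations are given as [roll, pitch, yaw] about the fixed x, y, z axes, in that order (R = Rz(yaw) Ry(pitch) Rx(roll)).
In Python, from cell import status, vision, workorder gives the robot as it stands.
- The arm moves only by the tool step_arm, never from a script. Its argument "series" is a list of rows, each an object of numbers: "ax", "ay", "az": the turn, a rotation vector about the world's x, y, z in degrees; "x", "y", "z": the shift along the world's x, y, z in m; "claw": the opening in per cent of the stroke, from 0 (shut) to 100 (fully open). In form: [{"ax": .., "ay": .., "az": .., "x": .., "y": .., "z": .., "claw": ..}, ...]. A call has 1 to 12 rows; each row is the pose to reach, as a shift and turn from the pose commanded when the call began; what a row does not reach only later rows make up. A row lasts 1/10 s, in which the tool goes at most 50 mm and 8.59 degrees, less where a joint would pass 70% of its speed; a pose out of reach is approached as far as the arm can. A call with a gripper value outside its range is refused whole. The fingers move at their own pace and stop on an object; "squeeze" is the grip in N (left out, the last holds). Time passes only in rows, so rows that repeat a pose let the fingers close. It gives the time, the measured TCP pose, the force and the opening at its end, in the units of the state.
- status.get_obs(): the state, without advancing time (a new reading comes with each control period).
- vision.read_camera(name): name is "side" or "top"; returns the picture (384x512x3 uint8, red, green, blue); there is no depth.
- vision.camera_params(name): a dict with "fovy" (degrees; the focal length in pixels is half the picture's height over the tangent of half this angle, whatever the lens; pixels are square), "cx", "cy" (the principal point, pixels), "eye" and "orientation" of the camera in the world. Camera axes: x right, y down, z forward; pixel columns grow to the right and rows downward; lengths in m; the calibration is good to about 2 mm. A picture is of the moment at which its call begins. camera_params takes no time and is no camera call.
- workorder.sign_off(): hands the job in, once; it reports no verdict.
The state is a dict: "time_s": time; "qpos": joint angles; "joint_velocities": joint speeds; "effort": joint torques, N m; "tool_pos": TCP position; "tool_rot": TCP orientation; "force": force on the tool from outside, world axes, zero at the start; "wrist_torque": the same for the moment, N m; "grip_width": finger opening in m.
Only numpy, scipy, OpenCV 4.12 (cv2) and the standard library are available. Lean on these libraries where they do the work, as an engineer would, in place of code of your own. Each camera call takes 0.05 s, during which the arm holds its last target.

## Task

Clamp the loose stop bar of the slicing guide: with the red lever standing up, screw the lever bolt down clockwise until its washer is snug on the bar - you feel the turning get clearly stiff; do not force it further - and let go of it. Then fold the red lever over until it lies fully flat, and leave it so, without disturbing the cup and the muffin nearby.

Things in the scene. Friction and masses are not known exactly. Their poses are not given: they have to be found in the camera images.
- guide: wooden slicing guide fixed on the counter, 140 x 230 x 22 mm; origin: centre of its underside, y along its long side, z up. A loose slotted aluminium stop bar (36 x 190 x 12 mm) lies in a groove along y on packing of unknown height: the bar's top is 22 to 28 mm above the counter. A fence plate on the bar's +y end stands 26 mm above the bar, 86 mm from the bolt. The bolt is at the guide's centre.
- bolt: lever bolt, a vertical screw already started in its thread: dark head 27 mm wide (33 over its fork) and under it a sprung black rubber-faced washer 31 mm wide, lower face 26 mm below the origin, 1 to 8 mm above the bar at the start. Origin on the screw axis at the lever's hinge pin, z up, pin along y; the lever folds towards +x. Clockwise from above screws it down, 12 mm per turn.
- pivot (a point): on the screw axis at the hinge pin (the bolt's origin). Feel: free, it turns with about 0.06 N m; once the washer meets the bar the torque rises steadily by about 0.4 N m per rad (washer force 46 N per rad). Snug is 8 to 50 N, that is 0.2 to 1.0 rad past first touch; best about 0.5 rad past, where the torque held at the wrist has risen by about 0.2 to 0.25 N m. Stay below 1.0 rad.
- lever_tip (a point): middle of the lever's free end. The lever is a red flat bar, 62 mm long from the pin, 20 mm wide (along the bolt's y) and 9 mm thick. While upright it is the grip for screwing: pinch it across its 9 mm thickness and turn, regrasping as needed.
- lever (a joint): angle of the red lever (rad): 0 upright in line with the screw, 1.54 folded flat against its stop, towards the bolt's +x. Stiff, about 0.12 N m plus the cam's load (3 to 5 N at the tip); stays where it is left. Folding presses the washer down another 1 mm.
- espresso_cup: small cup with handle, 60 x 87 x 56 mm, loose; origin at its underside
- muffin: muffin, 85 mm wide, 73 mm high, loose; origin at its underside

How it is judged (in metres and radians):
On the way, in this order (a step that is already met when the one before it is completed fails the run):
1. the bolt is screwed down snug on the bar (washer force 8 to 50 N) and let go, with the lever still upright (contact force between the fingers and bolt below 0.3 N and contact force between bolt and anything else between 8 and 50 N and value of joint lever below 0.35 rad), for 0.2 s.
2. the lever is folded flat (value of joint lever above 1.42 rad), for 0.2 s.
At the end, for the whole second after the job is handed in: The lever lies flat (within 0.12 rad of its stop), the washer presses the bar with 26 to 80 N, everything is released and at rest (value of joint lever above 1.42 rad and contact force between bolt and anything else between 26 and 80 N and linear speed of bolt below 0.01 m/s); the robot touches nothing.
It fails at once if the bolt is overtightened (washer force over 56 N with the lever up and let go) (contact force between each of the fingers, the arm and bolt below 0.3 N and contact force between bolt and anything else above 56 N and value of joint lever below 0.35 rad).
It fails at once if the cup or the muffin is pushed more than 20 mm (distance of any of espresso_cup, muffin from where it was at the start of the episode above 0.02 m).
It also fails if it takes over 72 s, if anything falls off the work surface, if the arm or the gripper's body presses on something with over 40 N, if the wrist force passes 120 N, or if a joint passes its speed limit or range.

## Working session

There is one attempt and no reset: what is moved stays moved. The work goes in short steps, Python scripts to look and compute and a tool call to move; the robot and the scene stay as the last step left them, time stands still between calls to the robot, and variables do not carry over. Pictures are saved under pics/ and viewed, and the job is handed in when it is done.

Besides the shell and the picture viewer there is one more tool, called after "Call:" in YAML: its name, and indented under it one key for each argument. step_arm: Moves the arm, as the interface text tells. Its arguments: {"type":"object","properties":{"series":{"type":"array"},"squeeze":{"type":"number"}},"required":["series"]}

```bash
mkdir -p pics; ls
python3 - <<'E'
from cell import status, vision, workorder
import cv2
for n in("side","top"):
    cv2.imwrite(f"pics/{n}0.png",cv2.cvtColor(vision.read_camera(n),cv2.COLOR_RGB2BGR)); print(n,vision.camera_params(n))
print(status.get_obs())
E
```

```text
pics
side {'fovy': 54.246971202834864, 'cx': 256.98382849380715, 'cy': 192.52295297855505, 'eye': array([ 0.14055403, -0.99608327,  0.5195316 ]), 'orientation': array([-112.53854654,    0.71036663,  -20.77864005])}
top {'fovy': 52.5279286306896, 'cx': 254.75824794776298, 'cy': 194.0915728611977, 'eye': array([0.43903623, 0.02304368, 1.05395147]), 'orientation': array([-175.35873245,   -0.25629098,  -89.71162122])}
{'time_s': 0.1, 'qpos': array([-73.84809148,  18.43424246,  -4.01607642,  83.16726751,
         1.29462692,  78.53941411,  -3.26075306]), 'joint_velocities': array([ 0.02923502, -0.01493578,  0.00920374, -0.23948151, -0.0627277 ,
       -0.03160128,  0.0203796 ]), 'effort': array([-3.38334539e-04, -4.92573202e+01, -4.05936269e-01, -3.13400674e+01,
       -6.41912967e-02,  3.95210925e-02,  8.17634259e-05]), 'tool_pos': array([0.17191409, 0.62636888, 0.22958304]), 'tool_rot': array([-1.79904286e+02,  4.81780181e-03,  1.64657365e+02]), 'force': array([-0.51459189,  1.01685948, -0.53400964]), 'wrist_torque': array([-0.048272  ,  0.05472197,  0.04624048]), 'grip_width': 0.08706654390101387}
```

View pics/side0.png

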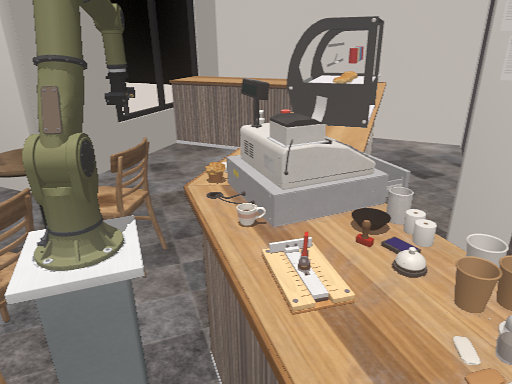

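View pics/top0.png

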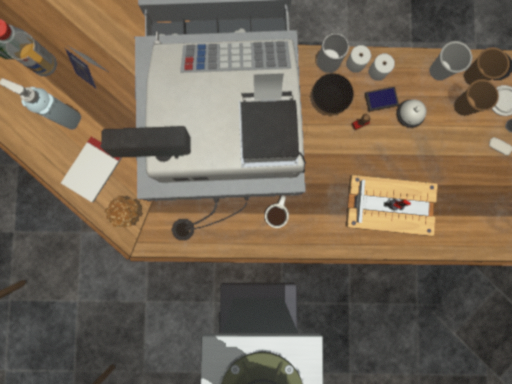

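```bash
cat > h.py <<'E'
import numpy as np,cv2
from scipy.spatial.transform import Rotation as R
from scipy.optimize import least_squares
from cell import status, vision
def cam(n):
    p=vision.camera_params(n); f=192/np.tan(np.radians(p['fovy']/2))
    return p['eye'],R.from_euler('xyz',p['orientation'],degrees=True).as_matrix(),f,p['cx'],p['cy']
def ray(n,u,v):
    e,M,f,cx,cy=cam(n); d=M@np.array([(u-cx)/f,(v-cy)/f,1]); return e,d/np.linalg.norm(d)
def plane(n,u,v,z):
    e,d=ray(n,u,v); return e+d*(z-e[2])/d[2]
def proj(n,P):
    e,M,f,cx,cy=cam(n); q=M.T@(np.array(P)-e); return np.array([cx+f*q[0]/q[2],cy+f*q[1]/q[2]])
def tri(a,b):
    e1,d1=ray('side',*a);e2,d2=ray('top',*b)
    s=np.linalg.lstsq(np.c_[d1,-d2],e2-e1,rcond=None)[0]
    p,q=e1+s[0]*d1,e2+s[1]*d2; return (p+q)/2,np.linalg.norm(p-q)
def crop(n,fn,x0,x1,y0,y1,k,img=None):
    im=vision.read_camera(n) if img is None else img
    c=cv2.resize(cv2.cvtColor(im[y0:y1,x0:x1],cv2.COLOR_RGB2BGR),None,fx=k,fy=k,interpolation=cv2.INTER_CUBIC); cv2.imwrite(fn,c); return im
E
python3 - <<'E'
from h import *
s=cv2.cvtColor(cv2.imread('pics/side0.png'),cv2.COLOR_BGR2RGB);t=cv2.cvtColor(cv2.imread('pics/top0.png'),cv2.COLOR_BGR2RGB)
crop('side','pics/sc0.png',250,360,220,315,6,s)
crop('top','pics/tc0.png',340,445,170,240,7,t)
for n,im,(x0,x1,y0,y1) in(('side',s,(290,330,225,280)),('top',t,(370,420,195,215))):
    h=cv2.cvtColor(im,cv2.COLOR_RGB2HSV); m=((h[...,0]<8)|(h[...,0]>172))&(h[...,1]>150)&(h[...,2]>60)
    v,u=np.nonzero(m[y0:y1,x0:x1]); v+=y0;u+=x0; print(n,len(u),u.min(),u.max(),v.min(),v.max(),u.mean(),v.mean())
    w=m[y0:y1,x0:x1]
    for r in w: print(''.join('#' if a else '.' for a in r))
E
```

```text
side 78 302 307 232 255 305.05128205128204 244.30769230769232
........................................
........................................
........................................
........................................
........................................
........................................
........................................
...............###......................
...............###......................
...............###......................
..............####......................
...............###......................
...............###......................
...............###......................
...............##.......................
..............###.......................
..............###.......................
..............###.......................
..............###.......................
..............###.......................
..............###.......................
..............###.......................
..............###.......................
..............###.......................
..............###.......................
.............
[... 1596 characters left out ...]
...................######............
..........................#############...........
.........................#####....######..........
........................#####.......#.............
........................######....................
..........................#####...................
.............................##...................
..................................................
..................................................
..................................................
..................................................
..................................................
..................................................
..................................................
```

Run:
```python
from h import *
for nm,u,v,z in [('cup',277,214,.05),('muffin',124,211,.05),('reg corner',304,192,0.05),('reg L',137,197,.05),('display L',103,148,.3),('display R',189,150,.3),('display bottom',150,158,.3),('edge',300,262,0)]:
    print(nm,plane('top',u,v,z).round(3))
for a in [(350,178),(437,184),(434,235),(347,228)]: print(plane('top',*a,.022).round(4))
```

```text
cup [ 0.469 -0.039  0.05 ]
muffin [0.475 0.356 0.05 ]
reg corner [ 0.527 -0.109  0.05 ]
reg L [0.511 0.323 0.05 ]
display L [0.589 0.318 0.3  ]
display R [0.586 0.149 0.3  ]
display bottom [0.57  0.225 0.3  ]
edge [ 0.343 -0.103  0.   ]
[ 0.5674 -0.2355  0.022 ]
[ 0.5525 -0.468   0.022 ]
[ 0.4169 -0.4556  0.022 ]
[ 0.4342 -0.2256  0.022 ]
```

View pics/sc0.png

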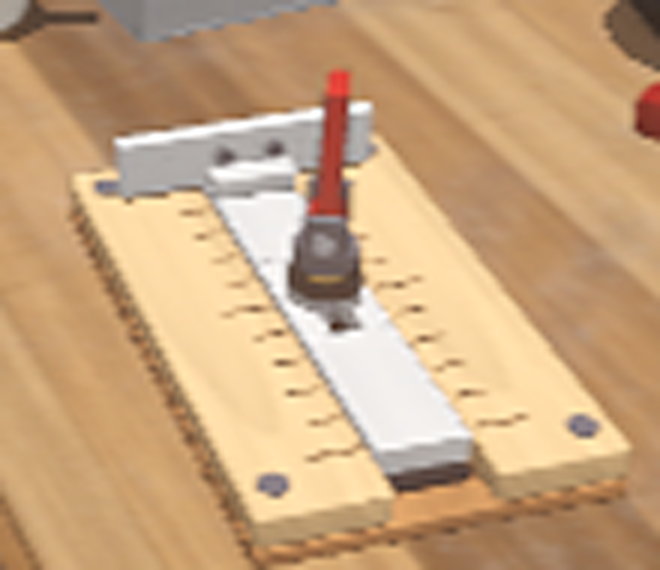

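View pics/tc0.png

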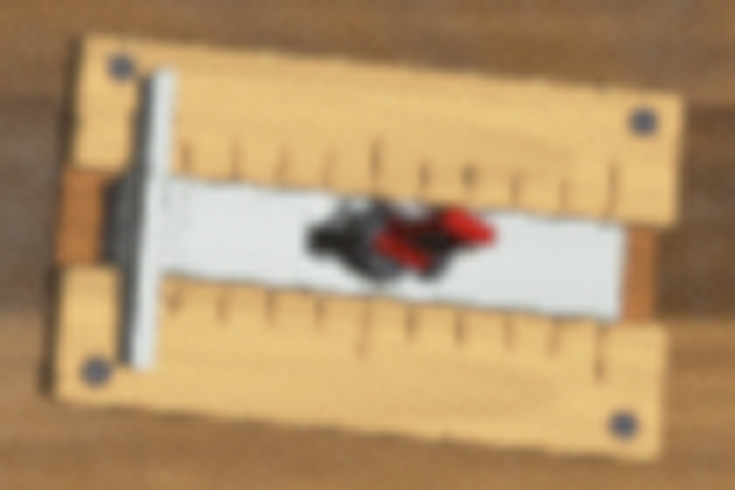

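Run:
```python
from h import *
s=cv2.cvtColor(cv2.imread('pics/side0.png'),cv2.COLOR_BGR2RGB);t=cv2.cvtColor(cv2.imread('pics/top0.png'),cv2.COLOR_BGR2RGB)
a=cv2.resize(s[226:276,285:330],None,fx=11,fy=11,interpolation=cv2.INTER_NEAREST)
b=cv2.resize(t[193:217,378:416],None,fx=15,fy=15,interpolation=cv2.INTER_NEAREST)
cv2.imwrite('pics/sz.png',a[...,::-1]);cv2.imwrite('pics/tz.png',b[...,::-1])
print('display',tri((255,88),(150,142)), tri((243,80),(103,142)),tri((266,98),(189,142)))
print('tip',tri((306.5,232.5),(405.5,202)))
tl=[proj('top',(0.493,-0.346,z)) for z in (.05,.06,.11,.12)]; print(tl); print([proj('side',(0.493,-0.346,z)) for z in (.05,.06,.11,.12)])
print(status.get_obs()['wrist_torque'],status.get_obs()['time_s'])
```

```text
display (array([0.58845789, 0.20917059, 0.36270709]), np.float64(0.0005120717525752013)) (array([0.57883191, 0.28740965, 0.38219645]), np.float64(0.00970662522278561)) (array([0.5972951 , 0.14213147, 0.33796066]), np.float64(0.006917624118929713))
tip (array([ 0.49877084, -0.34560273,  0.11671327]), np.float64(0.0018227059644412235))
[array([395.78920694, 205.47045104]), array([397.21721639, 205.26832425]), array([404.80829298, 204.1938496 ]), array([406.42343282, 203.96523555])]
[array([302.81646425, 258.87996477]), array([302.96800949, 255.1177689 ]), array([303.74664524, 235.78769824]), array([303.90668956, 231.81450804])]
[-0.048272    0.05472197  0.04624048] 0.1
```

View pics/sz.png

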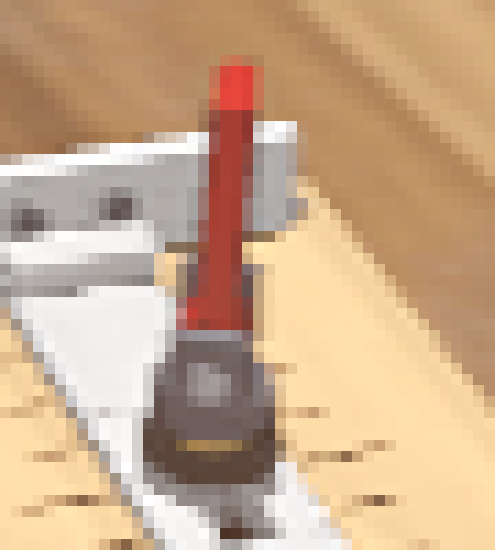

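View pics/tz.png

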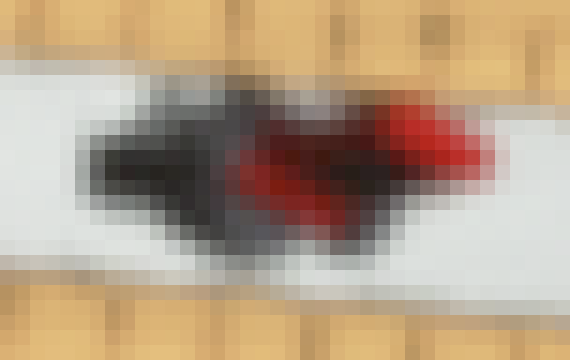

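Run:
```python
from h import *
t=cv2.cvtColor(cv2.imread('pics/top0.png'),cv2.COLOR_BGR2RGB).astype(float)
s=cv2.cvtColor(cv2.imread('pics/side0.png'),cv2.COLOR_BGR2RGB).astype(float)
# top: tip bright red weights
red=np.clip(t[...,0]-np.maximum(t[...,1],t[...,2]),0,None)
w=np.zeros_like(red); w[197:207,402:413]=red[197:207,402:413]; w[w<40]=0
v,u=np.nonzero(w); ww=np.minimum(w[v,u],120)
c=np.average(np.c_[u,v],axis=0,weights=ww); C=np.cov(np.c_[u,v].T,aweights=ww); e,V=np.linalg.eigh(C); print('tip top',c,np.sqrt(12*e),V[:,1])
a=plane('top',*c,.117); b=plane('top',*(c+3*V[:,1]),.117); print(a,b-a,np.degrees(np.arctan2(*(b-a)[1::-1])))
print((red[197:208,390:413]).astype(int))
r2=np.clip(s[...,0]-np.maximum(s[...,1],s[...,2])-25,0,None)
for y in range(230,257):
    q=r2[y,297:312]; 
    if q.sum()>0: print(y,(q*np.arange(297,312)).sum()/q.sum(), q.astype(int))
```

```text
tip top [406.05151267 201.30089943] [5.71220988 7.93816666] [-0.80710327 -0.59041029]
[ 0.49961594 -0.34645633  0.117     ] [4.25885043e-03 5.74977092e-03 1.11022302e-16] 53.472683344764235
[[ 27  30  33  34  35  36  39  36  37  39  38  41  39  37  40  39  43  41
   39  37  36  35  40]
 [  7   8  11  18  22  25  26  27  26  25  31  36  39  41  45  47  46  42
   39  37  37  37  38]
 [  0   0   0   3   6  10  10  11   7  11  18  25  29  41  62  65  53  40
   34  32  32  32  32]
 [  0   0   0   2   6  13  16   9   7  10  16  25  38  68 106 114  91  60
   36  20   9   8   9]
 [  1   1   2   1   6  24  35  26  18  21  27  36  48  85 120 139 135 111
   76  36  14   2   0]
 [  0   0   1   5  20  36  46  45  40  37  37  39  47  63  98 123 141 140
  121  87  43   9   0]
 [  1   1   4  21  50  60  61  50  42  37  27  22  24  34  64  89 114 133
  139 123  65  15   0]
 [  2   3  10  39  74  88  78  65  44  31  17   9  10  11  28  45  60  77
   84  83  45   9   0]
 [  2   2  10  36  69  88  94  87  69  51  33  19   7   8  10  11  18  22
   21  25  14   0   0]
 [  3   2   4  12  30  54  74  87  91
[... 1393 characters left out ...]
  1]
247 305.14181818181817 [ 0  0  0  0  0  0 30 77 77 61 11  0  5 11  3]
248 304.94945848375454 [ 0  0  0  0  0  2 41 75 76 60 10  0  2  5  6]
249 304.75250836120404 [ 0  0  4 10  3  0 44 75 75 57  8  8  3  6  6]
250 304.68794326241135 [ 0  0  3  9  0  0 50 75 74 51  0  0  8  5  7]
251 304.6404109589041 [ 0  0  7 10  0  1 52 75 74 47  0  4  8  6  8]
252 304.80918727915196 [ 0  0  0  0  0 11 58 73 72 42  0  4  9  6  8]
253 304.3481308411215 [ 0  0  0  0 18 77 76 73 69 59 26  6  8  8  8]
254 304.1463414634146 [  0   0   0   0  36 105  79  74  72  61  34   7   7   9   8]
255 304.48478260869564 [ 0  0  0  0 42 74 52 69 77 63 43 12  9  9 10]
256 309.5806451612903 [0 0 0 0 0 0 0 0 0 0 0 7 8 7 9]
```

Run:
```python
from h import *
print('tip',tri((305.9,233.6),(406.5,201.6)))
t=cv2.cvtColor(cv2.imread('pics/top0.png'),cv2.COLOR_BGR2RGB)
h=cv2.cvtColor(t,cv2.COLOR_RGB2HSV)
# screws in the guide top: dark bluish blobs
sub=t[170:240,340:445].astype(int); m=((sub.sum(2)<330)&(sub[...,2]>sub[...,0]-5)).astype(np.uint8)
n,l,st,ce=cv2.connectedComponentsWithStats(m)
for i in range(1,n):
    if 3<st[i,4]<40: print(st[i],ce[i]+[340,170],plane('top',*(ce[i]+[340,170]),.022))
# screw from crop estimate
P=[(340+121/7,170+68/7),(340+642/7,170+121/7),(340+624/7,170+425/7),(340+95/7,170+371/7)]
Q=np.array([plane('top',u-.5,v-.5,.022) for u,v in P]); print(Q,Q.mean(0))
S=[(250+107/6,220+187/6),(250+583/6,220+425/6),(250+272/6,220+485/6)]
print([plane('side',u-.5,v-.5,.022).round(4) for u,v in S])
az0=74.66
for k in range(1,20):
    a=np.radians(74.66-k*6); print(k,(.46*np.array([np.cos(a),np.sin(a)])-[.172,.627]).round(3))
```

```text
tip (array([ 0.49819365, -0.34772319,  0.11549905]), np.float64(0.0017407171552163536))
[16 23  5 15 34] [357.82352941 200.5       ] [ 0.50721031 -0.25544259  0.022     ]
[44 33  2  3  4] [384.25 204.25] [ 0.49759213 -0.32563625  0.022     ]
[61 36  4  4  4] [402.5 207.5] [ 0.48919886 -0.37402737  0.022     ]
[[ 0.56419519 -0.25360206  0.022     ]
 [ 0.54495265 -0.45226147  0.022     ]
 [ 0.42941538 -0.44177793  0.022     ]
 [ 0.44876288 -0.24188424  0.022     ]] [ 0.49683152 -0.34738143  0.022     ]
[array([ 0.4487, -0.2402,  0.022 ]), array([ 0.544 , -0.4504,  0.022 ]), array([ 0.4278, -0.4394,  0.022 ])]
1 [-0.005 -0.199]
2 [ 0.039 -0.218]
3 [ 0.081 -0.243]
4 [ 0.12  -0.271]
5 [ 0.155 -0.304]
6 [ 0.187 -0.34 ]
7 [ 0.215 -0.379]
8 [ 0.239 -0.421]
9 [ 0.258 -0.465]
10 [ 0.273 -0.511]
11 [ 0.283 -0.558]
12 [ 0.288 -0.606]
13 [ 0.287 -0.654]
14 [ 0.282 -0.702]
15 [ 0.272 -0.749]
16 [ 0.256 -0.794]
17 [ 0.237 -0.838]
18 [ 0.212 -0.88 ]
19 [ 0.184 -0.919]
```

Call:
step_arm:
  series:
    - {"x": 0, "y": -0.05, "z": 0.01, "az": 0}
    - {"x": 0, "y": -0.1, "z": 0.02, "az": -5}
    - {"x": 0, "y": -0.15, "z": 0.03, "az": -10}
    - {"x": 0, "y": -0.195, "z": 0.03, "az": -15}
    - {"x": 0.039, "y": -0.218, "z": 0.03, "az": -20}
    - {"x": 0.081, "y": -0.243, "z": 0.03, "az": -25}
    - {"x": 0.12, "y": -0.271, "z": 0.03, "az": -30}
    - {"x": 0.155, "y": -0.304, "z": 0.03, "az": -35}
    - {"x": 0.187, "y": -0.34, "z": 0.03, "az": -40}
    - {"x": 0.215, "y": -0.379, "z": 0.03, "az": -45}
    - {"x": 0.239, "y": -0.421, "z": 0.03, "az": -50}
    - {"x": 0.258, "y": -0.465, "z": 0.03, "az": -55}

```text
invalid input
```

Call:
step_arm:
  series:
    - {"ax": 0, "ay": 0, "az": 0, "x": 0, "y": -0.05, "z": 0.01, "claw": 100}
    - {"ax": 0, "ay": 0, "az": -5, "x": 0, "y": -0.1, "z": 0.02, "claw": 100}
    - {"ax": 0, "ay": 0, "az": -10, "x": 0, "y": -0.15, "z": 0.03, "claw": 100}
    - {"ax": 0, "ay": 0, "az": -15, "x": 0, "y": -0.195, "z": 0.03, "claw": 100}
    - {"ax": 0, "ay": 0, "az": -20, "x": 0.039, "y": -0.218, "z": 0.03, "claw": 100}
    - {"ax": 0, "ay": 0, "az": -25, "x": 0.081, "y": -0.243, "z": 0.03, "claw": 100}
    - {"ax": 0, "ay": 0, "az": -30, "x": 0.12, "y": -0.271, "z": 0.03, "claw": 100}
    - {"ax": 0, "ay": 0, "az": -35, "x": 0.155, "y": -0.304, "z": 0.03, "claw": 100}
    - {"ax": 0, "ay": 0, "az": -40, "x": 0.187, "y": -0.34, "z": 0.03, "claw": 100}
    - {"ax": 0, "ay": 0, "az": -45, "x": 0.215, "y": -0.379, "z": 0.03, "claw": 100}
    - {"ax": 0, "ay": 0, "az": -50, "x": 0.239, "y": -0.421, "z": 0.03, "claw": 100}
    - {"ax": 0, "ay": 0, "az": -55, "x": 0.258, "y": -0.465, "z": 0.03, "claw": 100}

```text
time_s: 1.3
tool_pos: [0.4309, 0.1599, 0.2603]
tool_rot: [-180.0, 0.0, 109.4]
force: [1.0, 0.9, -0.9]
grip_width: 0.0867
```

Call:
step_arm:
  series:
    - {"ax": 0, "ay": 0, "az": -5, "x": 0.015, "y": -0.046, "z": 0, "claw": 100}
    - {"ax": 0, "ay": 0, "az": -10, "x": 0.025, "y": -0.093, "z": 0, "claw": 100}
    - {"ax": 0, "ay": 0, "az": -15, "x": 0.03, "y": -0.141, "z": 0, "claw": 100}
    - {"ax": 0, "ay": 0, "az": -20, "x": 0.029, "y": -0.189, "z": 0, "claw": 100}
    - {"ax": 0, "ay": 0, "az": -25, "x": 0.024, "y": -0.237, "z": 0, "claw": 80}
    - {"ax": 0, "ay": 0, "az": -30, "x": 0.03, "y": -0.285, "z": 0, "claw": 70}
    - {"ax": 0, "ay": 0, "az": -35, "x": 0.04, "y": -0.333, "z": 0, "claw": 60}
    - {"ax": 0, "ay": 0, "az": -40, "x": 0.05, "y": -0.381, "z": 0, "claw": 60}
    - {"ax": 0, "ay": 0, "az": -45, "x": 0.06, "y": -0.43, "z": 0, "claw": 60}
    - {"ax": 0, "ay": 0, "az": -48.7, "x": 0.067, "y": -0.475, "z": 0, "claw": 60}
    - {"ax": 0, "ay": 0, "az": -48.7, "x": 0.067, "y": -0.509, "z": -0.02, "claw": 60}
    - {"ax": 0, "ay": 0, "az": -48.7, "x": 0.067, "y": -0.509, "z": -0.05, "claw": 60}

```text
time_s: 2.5
tool_pos: [0.4953, -0.3542, 0.2111]
tool_rot: [179.8, 0.3, 60.5]
force: [-0.4, -0.6, -0.8]
grip_width: 0.0521
```

Run:
```python
from h import *
o=status.get_obs()
for k in o: print(k,np.round(o[k],3))
crop('side','pics/s1.png',230,390,150,320,4)
print(status.get_obs()['wrist_torque'])
```

```text
time_s 2.5
qpos [-11.007  19.446  54.639  92.725 -15.974  75.982  16.413]
joint_velocities [  1.519  10.045  -8.615  27.918 -10.681 -30.358   4.96 ]
effort [ -0.447 -34.976   8.777 -32.224  -0.1     0.59    0.285]
tool_pos [ 0.495 -0.354  0.211]
tool_rot [179.79    0.321  60.494]
force [-0.361 -0.58  -0.806]
wrist_torque [-0.115  0.15  -0.044]
grip_width 0.052
[0.08360302 0.26866859 0.01262301]
```

View pics/s1.png

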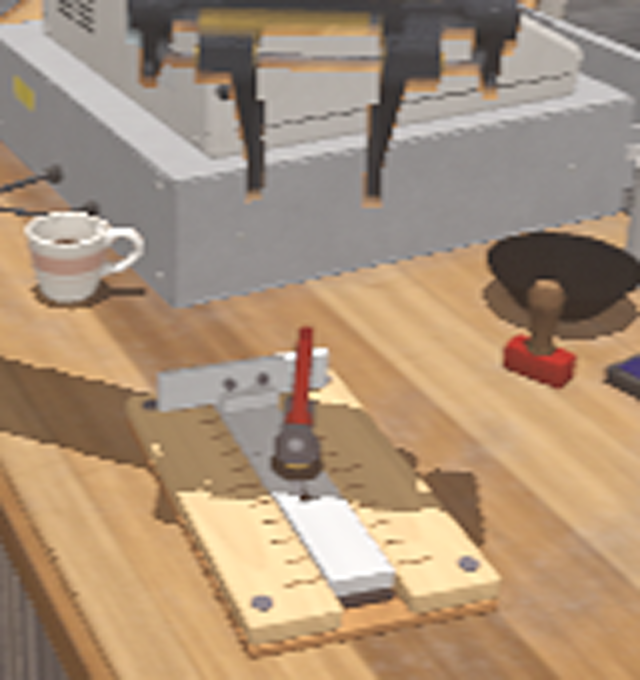

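Call:
step_arm:
  series:
    - {"ax": 0, "ay": 0, "az": 0, "x": 0, "y": 0, "z": 0, "claw": 60}
    - {"ax": 0, "ay": 0, "az": 0, "x": 0, "y": 0, "z": -0.04, "claw": 60}
    - {"ax": 0, "ay": 0, "az": 0, "x": 0, "y": 0, "z": -0.08, "claw": 50}
    - {"ax": 0, "ay": 0, "az": 0, "x": 0, "y": 0, "z": -0.115, "claw": 50}
    - {"ax": 0, "ay": 0, "az": 0, "x": 0, "y": 0, "z": -0.131, "claw": 50}
    - {"ax": 0, "ay": 0, "az": 0, "x": 0, "y": 0, "z": -0.131, "claw": 50}
    - {"ax": 0, "ay": 0, "az": 0, "x": 0, "y": 0, "z": -0.131, "claw": 50}
    - {"ax": 0, "ay": 0, "az": 0, "x": 0, "y": 0, "z": -0.131, "claw": 50}

```text
time_s: 3.35
tool_pos: [0.4986, -0.348, 0.0821]
tool_rot: [179.8, -0.0, 61.0]
force: [-0.2, -0.5, 0.2]
grip_width: 0.0433
```

Run:
```python
from h import *
o=status.get_obs()
for k in o: print(k,np.round(o[k],3))
crop('side','pics/s2.png',250,370,190,300,5)
crop('top','pics/t2.png',340,445,170,240,7)
o=status.get_obs()
for k in ['force','wrist_torque','tool_pos']: print(k,np.round(o[k],3))
```

```text
time_s 3.35
qpos [ -7.657  26.492  50.317 100.727 -22.67   63.274  21.053]
joint_velocities [ 0.146  0.017  0.086  0.274 -0.133 -0.089  0.102]
effort [-1.3800e-01 -3.9285e+01  1.0768e+01 -2.6000e+01 -5.1000e-02  8.1000e-02
 -3.0000e-03]
tool_pos [ 0.499 -0.348  0.082]
tool_rot [ 1.79768e+02 -1.60000e-02  6.09860e+01]
force [-0.175 -0.504  0.247]
wrist_torque [-0.07   0.081  0.015]
grip_width 0.043
force [0.403 0.177 0.495]
wrist_torque [-0.086  0.12   0.021]
tool_pos [ 0.498 -0.348  0.082]
```

View pics/s2.png

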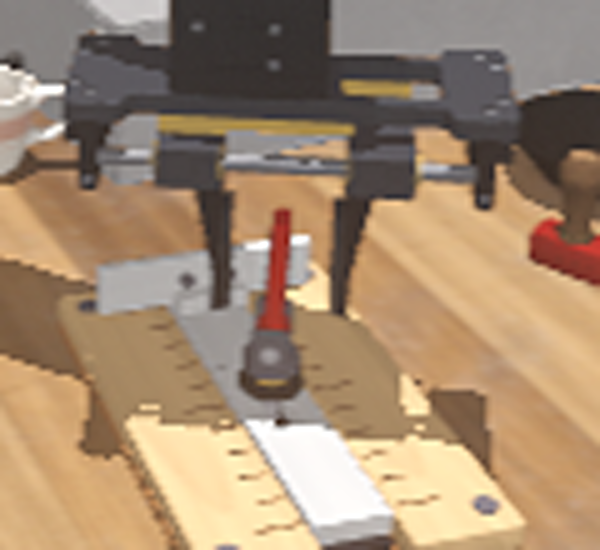

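Call:
step_arm:
  series:
    - {"ax": 0, "ay": 0, "az": 0, "x": 0, "y": 0, "z": 0, "claw": 20}
    - {"ax": 0, "ay": 0, "az": 0, "x": 0, "y": 0, "z": 0, "claw": 0}
    - {"ax": 0, "ay": 0, "az": 0, "x": 0, "y": 0, "z": 0, "claw": 0}
    - {"ax": 0, "ay": 0, "az": 0, "x": 0, "y": 0, "z": 0, "claw": 0}
    - {"ax": 0, "ay": 0, "az": 0, "x": 0, "y": 0, "z": 0, "claw": 0}
    - {"ax": 0, "ay": 0, "az": 0, "x": 0, "y": 0, "z": 0, "claw": 0}
  squeeze: 30

```text
time_s: 4.05
tool_pos: [0.4965, -0.3469, 0.0795]
tool_rot: [-179.9, -0.0, 60.9]
force: [-1.1, 0.5, 1.0]
grip_width: 0.0087
```

Run:
```python
from h import *
o=status.get_obs()
for k in o: print(k,np.round(o[k],4))
```

```text
time_s 4.05
qpos [ -7.6138  26.6226  50.255  100.904  -22.6776  63.2945  21.0661]
joint_velocities [ 0.0668  0.0479 -0.0139  0.1199  0.005   0.0544  0.0317]
effort [ -0.1782 -39.4747  10.78   -26.8923  -0.2499  -0.709    0.0739]
tool_pos [ 0.4965 -0.3469  0.0795]
tool_rot [-1.799301e+02 -4.500000e-03  6.094680e+01]
force [-1.0987  0.5224  0.9636]
wrist_torque [ 0.1156  0.5114 -0.0907]
grip_width 0.0087
```

Call:
step_arm:
  series:
    - {"ax": 0, "ay": 0, "az": -6, "x": 0, "y": 0, "z": -0.0002, "claw": 0}
    - {"ax": 0, "ay": 0, "az": -12, "x": 0, "y": 0, "z": -0.0004, "claw": 0}
    - {"ax": 0, "ay": 0, "az": -18, "x": 0, "y": 0, "z": -0.0006, "claw": 0}
    - {"ax": 0, "ay": 0, "az": -24, "x": 0, "y": 0, "z": -0.0008, "claw": 0}
  squeeze: 50

```text
time_s: 4.45
tool_pos: [0.4966, -0.347, 0.0788]
tool_rot: [-180.0, 0.0, 36.7]
force: [-0.3, -0.1, 1.3]
grip_width: 0.0084
```

```bash
cat > r.py <<'E'
from h import *
o=status.get_obs()
for k in ['time_s','qpos','tool_pos','tool_rot','force','wrist_torque','grip_width']: print(k,np.round(o[k],4))
E
python3 r.py
```

```text
time_s 4.45
qpos [-11.0805  28.835   55.3803 101.038  -26.1543  64.1574  -0.5005]
tool_pos [ 0.4966 -0.347   0.0788]
tool_rot [-1.799522e+02  2.260000e-02  3.671610e+01]
force [-0.3147 -0.1146  1.3381]
wrist_torque [0.094  0.4682 0.0975]
grip_width 0.0084
```

Call:
step_arm:
  series:
    - {"ax": 0, "ay": 0, "az": -6, "x": 0, "y": 0, "z": -0.0002, "claw": 0}
    - {"ax": 0, "ay": 0, "az": -12, "x": 0, "y": 0, "z": -0.0004, "claw": 0}

```text
time_s: 4.65
tool_pos: [0.4966, -0.3471, 0.0784]
tool_rot: [-180.0, 0.0, 24.7]
force: [-1.1, 1.1, 0.7]
grip_width: 0.0086
```

```bash
python3 r.py
```

```text
time_s 4.65
qpos [-12.7251  30.1285  57.9486 101.1004 -28.0509  64.7082 -11.063 ]
tool_pos [ 0.4966 -0.3471  0.0784]
tool_rot [-1.799629e+02  3.400000e-02  2.471640e+01]
force [-1.0991  1.0992  0.6706]
wrist_torque [0.0601 0.4624 0.0254]
grip_width 0.0086
```

Call:
step_arm:
  series:
    - {"ax": 0, "ay": 0, "az": -6, "x": 0, "y": 0, "z": -0.0002, "claw": 0}
    - {"ax": 0, "ay": 0, "az": -12, "x": 0, "y": 0, "z": -0.0004, "claw": 0}

```text
time_s: 4.85
tool_pos: [0.4966, -0.3471, 0.078]
tool_rot: [-180.0, 0.0, 12.7]
force: [-1.0, 1.3, 1.5]
grip_width: 0.0086
```

```bash
python3 r.py
```

```text
time_s 4.85
qpos [-14.2909  31.5567  60.513  101.1565 -30.0577  65.3516 -21.5551]
tool_pos [ 0.4966 -0.3471  0.078 ]
tool_rot [-1.799779e+02  4.060000e-02  1.271460e+01]
force [-1.0178  1.2898  1.523 ]
wrist_torque [0.0856 0.4656 0.0532]
grip_width 0.0086
```

Call:
step_arm:
  series:
    - {"ax": 0, "ay": 0, "az": -6, "x": 0, "y": 0, "z": -0.0002, "claw": 0}
    - {"ax": 0, "ay": 0, "az": -12, "x": 0, "y": 0, "z": -0.0004, "claw": 0}

```text
time_s: 5.05
tool_pos: [0.4966, -0.3472, 0.0776]
tool_rot: [-180.0, 0.0, 0.7]
force: [-1.9, 0.1, 1.0]
grip_width: 0.0086
```

```bash
python3 r.py
```

```text
time_s 5.05
qpos [-15.7632  33.1211  63.0514 101.2116 -32.1648  66.0928 -31.9912]
tool_pos [ 0.4966 -0.3472  0.0776]
tool_rot [-1.799924e+02  4.550000e-02  7.118000e-01]
force [-1.8524  0.0882  1.0339]
wrist_torque [0.1124 0.4596 0.0493]
grip_width 0.0086
```

Call:
step_arm:
  series:
    - {"ax": 0, "ay": 0, "az": -6, "x": 0, "y": 0, "z": -0.0002, "claw": 0}
    - {"ax": 0, "ay": 0, "az": -12, "x": 0, "y": 0, "z": -0.0004, "claw": 0}

```text
time_s: 5.25
tool_pos: [0.4966, -0.3472, 0.0772]
tool_rot: [180.0, 0.0, -11.3]
force: [-1.3, -0.6, 1.0]
grip_width: 0.0089
```

```bash
python3 r.py
```

```text
time_s 5.25
qpos [-17.0027  34.6573  65.3162 101.2562 -34.1527  66.8565 -42.5299]
tool_pos [ 0.4966 -0.3472  0.0772]
tool_rot [ 1.799925e+02  4.860000e-02 -1.128500e+01]
force [-1.2528 -0.6373  0.9695]
wrist_torque [0.0779 0.4338 0.0879]
grip_width 0.0089
```

Call:
step_arm:
  series:
    - {"ax": 0, "ay": 0, "az": -6, "x": 0, "y": 0, "z": -0.0002, "claw": 0}
    - {"ax": 0, "ay": 0, "az": -12, "x": 0, "y": 0, "z": -0.0004, "claw": 0}

```text
time_s: 5.45
tool_pos: [0.4965, -0.3473, 0.0768]
tool_rot: [180.0, 0.0, -23.3]
force: [-1.4, 0.6, 0.7]
grip_width: 0.0086
```

```bash
python3 r.py
```

```text
time_s 5.45
qpos [-17.8498  35.873   66.9629 101.2943 -35.676   67.4707 -53.4278]
tool_pos [ 0.4965 -0.3473  0.0768]
tool_rot [ 1.799776e+02  4.880000e-02 -2.329290e+01]
force [-1.3967  0.6024  0.7379]
wrist_torque [0.0467 0.4558 0.0128]
grip_width 0.0086
```

Null-space is backing off the q3 limit; continue.

Call:
step_arm:
  series:
    - {"ax": 0, "ay": 0, "az": -6, "x": 0, "y": 0, "z": -0.0002, "claw": 0}
    - {"ax": 0, "ay": 0, "az": -12, "x": 0, "y": 0, "z": -0.0004, "claw": 0}

```text
time_s: 5.65
tool_pos: [0.4965, -0.3473, 0.0764]
tool_rot: [180.0, 0.0, -35.3]
force: [-1.8, 0.4, 1.0]
grip_width: 0.0087
```

```bash
python3 r.py
```

```text
time_s 5.65
qpos [-18.3947  36.7498  68.0689 101.3241 -36.7463  67.914  -64.6554]
tool_pos [ 0.4965 -0.3473  0.0764]
tool_rot [ 1.799628e+02  4.860000e-02 -3.529040e+01]
force [-1.8088  0.4139  1.0237]
wrist_torque [0.0424 0.3752 0.0502]
grip_width 0.0087
```

Call:
step_arm:
  series:
    - {"ax": 0, "ay": 0, "az": -6, "x": 0, "y": 0, "z": -0.0002, "claw": 0}
    - {"ax": 0, "ay": 0, "az": -12, "x": 0, "y": 0, "z": -0.0004, "claw": 0}

```text
time_s: 5.85
tool_pos: [0.4965, -0.3473, 0.076]
tool_rot: [180.0, 0.0, -47.3]
force: [-1.1, -0.5, 1.3]
grip_width: 0.0085
```

```bash
python3 r.py
```

```text
time_s 5.85
qpos [-18.7321  37.3504  68.7881 101.3516 -37.4743  68.2057 -76.1335]
tool_pos [ 0.4965 -0.3473  0.076 ]
tool_rot [ 1.799524e+02  3.780000e-02 -4.729320e+01]
force [-1.0512 -0.4705  1.2551]
wrist_torque [0.1462 0.5    0.0488]
grip_width 0.0085
```

Call:
step_arm:
  series:
    - {"ax": 0, "ay": 0, "az": -6, "x": 0, "y": 0, "z": -0.0002, "claw": 0}
    - {"ax": 0, "ay": 0, "az": -12, "x": 0, "y": 0, "z": -0.0004, "claw": 0}

```text
time_s: 6.05
tool_pos: [0.4964, -0.3474, 0.0756]
tool_rot: [179.9, 0.0, -59.3]
force: [-1.6, 0.9, 1.9]
grip_width: 0.0085
```

```bash
python3 r.py
```

```text
time_s 6.05
qpos [-18.9484  37.7708  69.2641 101.3772 -37.9774  68.4028 -87.775 ]
tool_pos [ 0.4964 -0.3474  0.0756]
tool_rot [ 1.799437e+02  3.030000e-02 -5.929660e+01]
force [-1.5878  0.8809  1.9479]
wrist_torque [0.0909 0.4846 0.0088]
grip_width 0.0085
```

Call:
step_arm:
  series:
    - {"ax": 0, "ay": 0, "az": -6, "x": 0, "y": 0, "z": -0.0002, "claw": 0}
    - {"ax": 0, "ay": 0, "az": -12, "x": 0, "y": 0, "z": -0.0004, "claw": 0}

```text
time_s: 6.25
tool_pos: [0.4964, -0.3473, 0.0752]
tool_rot: [179.9, 0.0, -71.3]
force: [-2.4, -0.5, 1.5]
grip_width: 0.0092
```

```bash
python3 r.py
```

```text
time_s 6.25
qpos [-19.0939  38.0814  69.59   101.3971 -38.3437  68.5404 -99.5145]
tool_pos [ 0.4964 -0.3473  0.0752]
tool_rot [ 1.79935e+02  2.35000e-02 -7.12938e+01]
force [-2.3522 -0.4555  1.471 ]
wrist_torque [0.1044 0.534  0.0883]
grip_width 0.0092
```

Call:
step_arm:
  series:
    - {"ax": 0, "ay": 0, "az": -6, "x": 0, "y": 0, "z": -0.0002, "claw": 0}
    - {"ax": 0, "ay": 0, "az": -12, "x": 0, "y": 0, "z": -0.0004, "claw": 0}

```text
time_s: 6.45
tool_pos: [0.4963, -0.3474, 0.0748]
tool_rot: [179.9, 0.0, -83.3]
force: [-1.3, 0.2, 1.3]
grip_width: 0.0085
```

```bash
python3 r.py
```

```text
time_s 6.45
qpos [ -19.1938   38.3179   69.8281  101.4204  -38.6247   68.6337 -111.3162]
tool_pos [ 0.4963 -0.3474  0.0748]
tool_rot [ 1.799302e+02  1.230000e-02 -8.329910e+01]
force [-1.2833  0.21    1.2515]
wrist_torque [0.1157 0.5219 0.0686]
grip_width 0.0085
```

Call:
step_arm:
  series:
    - {"ax": 0, "ay": 0, "az": -6, "x": 0, "y": 0, "z": -0.0002, "claw": 0}
    - {"ax": 0, "ay": 0, "az": -12, "x": 0, "y": 0, "z": -0.0004, "claw": 0}

```text
time_s: 6.65
tool_pos: [0.4963, -0.3473, 0.0744]
tool_rot: [179.9, 0.0, -95.3]
force: [-2.1, 0.3, 1.3]
grip_width: 0.0086
```

```bash
python3 r.py
```

```text
time_s 6.65
qpos [ -19.269    38.5066   70.0049  101.442   -38.8489   68.7036 -123.1599]
tool_pos [ 0.4963 -0.3473  0.0744]
tool_rot [ 1.799261e+02  3.700000e-03 -9.530050e+01]
force [-2.1481  0.3445  1.2959]
wrist_torque [0.1432 0.515  0.0792]
grip_width 0.0086
```

Call:
step_arm:
  series:
    - {"ax": 0, "ay": 0, "az": -6, "x": 0, "y": 0, "z": -0.0002, "claw": 0}
    - {"ax": 0, "ay": 0, "az": -12, "x": 0, "y": 0, "z": -0.0004, "claw": 0}

```text
time_s: 6.85
tool_pos: [0.4962, -0.3474, 0.074]
tool_rot: [179.9, -0.0, -107.3]
force: [-2.3, 0.3, 1.9]
grip_width: 0.0086
```

```bash
python3 r.py
python3 - <<'E'
from h import *
crop('side','pics/s3.png',250,370,190,300,5)
E
```

```text
time_s 6.85
qpos [ -19.3232   38.6655   70.1432  101.4632  -39.0311   68.7531 -135.0295]
tool_pos [ 0.4962 -0.3474  0.074 ]
tool_rot [ 1.799206e+02 -1.230000e-02 -1.073028e+02]
force [-2.3287  0.3226  1.9169]
wrist_torque [ 0.1799  0.5203 -0.0117]
grip_width 0.0086
```

View pics/s3.png

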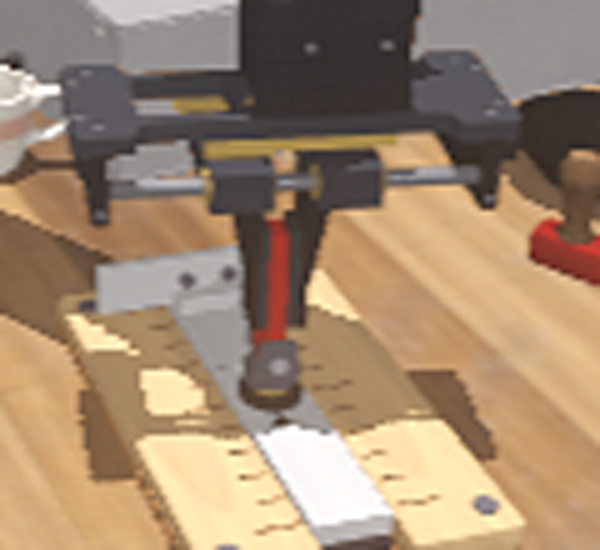

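Call:
step_arm:
  series:
    - {"ax": 0, "ay": 0, "az": 0, "x": 0, "y": 0, "z": 0, "claw": 50}
    - {"ax": 0, "ay": 0, "az": 0, "x": 0, "y": 0, "z": 0, "claw": 50}
    - {"ax": 0, "ay": 0, "az": 0, "x": 0, "y": 0, "z": 0, "claw": 50}
    - {"ax": 0, "ay": 0, "az": 8.5, "x": 0, "y": 0, "z": 0, "claw": 50}
    - {"ax": 0, "ay": 0, "az": 17, "x": 0, "y": 0, "z": 0, "claw": 50}
    - {"ax": 0, "ay": 0, "az": 25.5, "x": 0, "y": 0, "z": 0, "claw": 50}
    - {"ax": 0, "ay": 0, "az": 34, "x": 0, "y": 0, "z": 0, "claw": 50}
    - {"ax": 0, "ay": 0, "az": 42.5, "x": 0, "y": 0, "z": 0, "claw": 50}
    - {"ax": 0, "ay": 0, "az": 51, "x": 0, "y": 0, "z": 0, "claw": 50}
    - {"ax": 0, "ay": 0, "az": 59.5, "x": 0, "y": 0, "z": 0, "claw": 50}
    - {"ax": 0, "ay": 0, "az": 68, "x": 0, "y": 0, "z": 0, "claw": 50}

```text
time_s: 8.0
tool_pos: [0.4973, -0.3471, 0.0741]
tool_rot: [-180.0, -0.0, -38.6]
force: [0.5, -0.0, 0.4]
grip_width: 0.0439
```

```bash
python3 r.py
```

```text
time_s 8.0
qpos [-11.2955  29.4587  55.7491 101.2389 -26.9483  63.8004 -75.3038]
tool_pos [ 0.4973 -0.3471  0.0741]
tool_rot [-1.799934e+02 -2.240000e-02 -3.862350e+01]
force [ 0.5465 -0.009   0.4452]
wrist_torque [0.0015 0.1047 0.0769]
grip_width 0.0439
```

Call:
step_arm:
  series:
    - {"ax": 0, "ay": 0, "az": 8.5, "x": 0, "y": 0, "z": 0, "claw": 50}
    - {"ax": 0, "ay": 0, "az": 17, "x": 0, "y": 0, "z": 0, "claw": 50}
    - {"ax": 0, "ay": 0, "az": 25.5, "x": 0, "y": 0, "z": 0, "claw": 50}
    - {"ax": 0, "ay": 0, "az": 34, "x": 0, "y": 0, "z": 0, "claw": 50}
    - {"ax": 0, "ay": 0, "az": 42.5, "x": 0, "y": 0, "z": 0, "claw": 50}
    - {"ax": 0, "ay": 0, "az": 51, "x": 0, "y": 0, "z": 0, "claw": 50}
    - {"ax": 0, "ay": 0, "az": 59.5, "x": 0, "y": 0, "z": 0, "claw": 50}
    - {"ax": 0, "ay": 0, "az": 68, "x": 0, "y": 0, "z": 0, "claw": 50}
    - {"ax": 0, "ay": 0, "az": 76, "x": 0, "y": 0, "z": 0, "claw": 50}
    - {"ax": 0, "ay": 0, "az": 84, "x": 0, "y": 0, "z": 0, "claw": 50}
    - {"ax": 0, "ay": 0, "az": 92, "x": 0, "y": 0, "z": 0, "claw": 50}
    - {"ax": 0, "ay": 0, "az": 100, "x": 0, "y": 0, "z": 0, "claw": 50}

```text
time_s: 9.2
tool_pos: [0.4971, -0.3472, 0.074]
tool_rot: [180.0, -0.0, 61.3]
force: [0.1, 0.5, 0.8]
grip_width: 0.0434
```

```bash
python3 r.py
```

```text
time_s 9.2
qpos [  3.7039  22.8033  35.0919 100.7903 -14.7623  61.0256  15.2448]
tool_pos [ 0.4971 -0.3472  0.074 ]
tool_rot [ 1.799773e+02 -3.200000e-03  6.134100e+01]
force [0.1285 0.5154 0.8038]
wrist_torque [-0.1119  0.0586 -0.0034]
grip_width 0.0434
```

Call:
step_arm:
  series:
    - {"ax": 0, "ay": 0, "az": 6, "x": 0, "y": 0, "z": 0, "claw": 30}
    - {"ax": 0, "ay": 0, "az": 11.4, "x": 0, "y": 0, "z": 0, "claw": 0}
    - {"ax": 0, "ay": 0, "az": 11.4, "x": 0, "y": 0, "z": 0, "claw": 0}
    - {"ax": 0, "ay": 0, "az": 11.4, "x": 0, "y": 0, "z": 0, "claw": 0}
    - {"ax": 0, "ay": 0, "az": 11.4, "x": 0, "y": 0, "z": 0, "claw": 0}
    - {"ax": 0, "ay": 0, "az": 11.4, "x": 0, "y": 0, "z": 0, "claw": 0}
    - {"ax": 0, "ay": 0, "az": 11.4, "x": 0, "y": 0, "z": 0, "claw": 0}

```text
time_s: 9.9
tool_pos: [0.4965, -0.347, 0.0739]
tool_rot: [-179.9, -0.0, 72.3]
force: [-1.9, 1.2, 2.2]
grip_width: 0.0086
```

```bash
python3 r.py; python3 -c "
from h import *
print(vision.read_camera('side').shape,status.get_obs()['wrist_torque'])"
```

```text
time_s 9.9
qpos [  5.3194  22.4021  33.0407 100.7551 -13.7333  60.9573  25.446 ]
tool_pos [ 0.4965 -0.347   0.0739]
tool_rot [-1.799359e+02 -6.800000e-03  7.232730e+01]
force [-1.9209  1.1719  2.1593]
wrist_torque [0.1059 0.6296 0.0675]
grip_width 0.0086
(384, 512, 3) [ 1.48866047e-01  6.33183689e-01 -1.30737040e-04]
```

Call:
step_arm:
  series:
    - {"ax": 0, "ay": 0, "az": -6, "x": 0, "y": 0, "z": -0.0002, "claw": 0}
    - {"ax": 0, "ay": 0, "az": -12, "x": 0, "y": 0, "z": -0.0004, "claw": 0}

```text
time_s: 10.15
tool_pos: [0.4965, -0.347, 0.0736]
tool_rot: [-179.9, -0.0, 60.1]
force: [-2.0, 0.4, 2.3]
grip_width: 0.0088
```

```bash
python3 r.py
```

```text
time_s 10.15
qpos [  3.5811  22.8576  35.2682 100.8321 -14.8455  61.0644  14.0921]
tool_pos [ 0.4965 -0.347   0.0736]
tool_rot [-1.799438e+02 -3.200000e-03  6.009890e+01]
force [-1.963   0.4141  2.329 ]
wrist_torque [0.182  0.6453 0.0701]
grip_width 0.0088
```

Call:
step_arm:
  series:
    - {"ax": 0, "ay": 0, "az": -6, "x": 0, "y": 0, "z": -0.0002, "claw": 0}
    - {"ax": 0, "ay": 0, "az": -12, "x": 0, "y": 0, "z": -0.0004, "claw": 0}

```text
time_s: 10.35
tool_pos: [0.4965, -0.347, 0.0732]
tool_rot: [-179.9, 0.0, 48.1]
force: [-2.4, 0.7, 3.1]
grip_width: 0.0088
```

```bash
python3 r.py
```

```text
time_s 10.35
qpos [  1.8101  23.3728  37.5462 100.9038 -15.9943  61.2069   3.0012]
tool_pos [ 0.4965 -0.347   0.0732]
tool_rot [-1.799432e+02  2.160000e-02  4.811170e+01]
force [-2.3833  0.7253  3.1277]
wrist_torque [0.1685 0.7447 0.1053]
grip_width 0.0088
```

Call:
step_arm:
  series:
    - {"ax": 0, "ay": 0, "az": -6, "x": 0, "y": 0, "z": -0.0002, "claw": 0}
    - {"ax": 0, "ay": 0, "az": -12, "x": 0, "y": 0, "z": -0.0004, "claw": 0}

```text
time_s: 10.55
tool_pos: [0.4965, -0.3471, 0.0729]
tool_rot: [-180.0, 0.0, 36.1]
force: [-3.1, 1.0, 3.2]
grip_width: 0.0086
```

```bash
python3 r.py
```

```text
time_s 10.55
qpos [ 3.920000e-02  2.394580e+01  3.986220e+01  1.009721e+02 -1.721530e+01
  6.137930e+01 -8.034200e+00]
tool_pos [ 0.4965 -0.3471  0.0729]
tool_rot [-1.79953e+02  3.50000e-02  3.61210e+01]
force [-3.0932  1.0097  3.2102]
wrist_torque [0.2015 0.7533 0.1829]
grip_width 0.0086
```

Call:
step_arm:
  series:
    - {"ax": 0, "ay": 0, "az": -6, "x": 0, "y": 0, "z": -0.0002, "claw": 0}

```text
time_s: 10.65
tool_pos: [0.4965, -0.3471, 0.0728]
tool_rot: [-180.0, 0.0, 30.1]
force: [-3.4, 1.0, 3.6]
grip_width: 0.0086
```

```bash
cat > q.py <<'E'
from h import *
T=[status.get_obs()['wrist_torque'][2]]
for i in range(4):
    vision.read_camera('side'); T.append(status.get_obs()['wrist_torque'][2])
print(np.round(T,3),np.mean(T[1:]))
E
python3 r.py; python3 q.py
```

```text
time_s 10.65
qpos [ -0.849   24.2572  41.0371 101.0083 -17.8536  61.4761 -13.5274]
tool_pos [ 0.4965 -0.3471  0.0728]
tool_rot [-1.799592e+02  3.980000e-02  3.012810e+01]
force [-3.3789  0.9801  3.5901]
wrist_torque [0.1966 0.8333 0.2507]
grip_width 0.0086
[ 0.251  0.182 -0.048  0.006 -0.032] 0.027132372484310212
```

Call:
step_arm:
  series:
    - {"ax": 0, "ay": 0, "az": -4, "x": 0, "y": 0, "z": -0.0001, "claw": 0}

```text
time_s: 10.95
tool_pos: [0.4965, -0.3471, 0.0726]
tool_rot: [-180.0, 0.0, 26.4]
force: [-4.2, 2.0, 4.4]
grip_width: 0.0089
```

```bash
python3 r.py; python3 q.py; python3 r.py
```

```text
time_s 10.95
qpos [ -1.3703  24.454   41.7444 101.0328 -18.2644  61.53   -16.9112]
tool_pos [ 0.4965 -0.3471  0.0726]
tool_rot [-1.799627e+02  2.590000e-02  2.641820e+01]
force [-4.1832  1.9725  4.3912]
wrist_torque [0.2552 1.0868 0.2221]
grip_width 0.0089
[0.222 0.168 0.1   0.119 0.071] 0.11458551924940516
time_s 11.15
qpos [ -1.3754  24.459   41.7479 101.0299 -18.2686  61.5332 -16.844 ]
tool_pos [ 0.4966 -0.3471  0.0726]
tool_rot [-1.799602e+02  2.720000e-02  2.648620e+01]
force [-3.8081  1.3888  4.8174]
wrist_torque [0.3467 1.0604 0.0712]
grip_width 0.0087
```

Call:
step_arm:
  series:
    - {"ax": 0, "ay": 0, "az": 0, "x": 0, "y": 0, "z": 0, "claw": 50}
    - {"ax": 0, "ay": 0, "az": 0, "x": 0, "y": 0, "z": 0, "claw": 50}
    - {"ax": 0, "ay": 0, "az": 0, "x": 0, "y": 0, "z": 0, "claw": 50}
    - {"ax": 0, "ay": 0, "az": 0, "x": 0, "y": 0, "z": 0, "claw": 50}
    - {"ax": 0, "ay": 0, "az": 0, "x": 0, "y": 0, "z": 0.03, "claw": 50}
    - {"ax": 0, "ay": 0, "az": 0, "x": 0, "y": 0, "z": 0.07, "claw": 50}
    - {"ax": 0, "ay": 0, "az": 0, "x": 0, "y": 0, "z": 0.11, "claw": 50}
    - {"ax": 0, "ay": 0, "az": 0, "x": 0, "y": 0, "z": 0.11, "claw": 50}

```text
time_s: 11.95
tool_pos: [0.4999, -0.3497, 0.1885]
tool_rot: [179.5, -0.4, 26.4]
force: [0.1, 0.3, 0.0]
grip_width: 0.0435
```

```bash
python3 r.py
python3 - <<'E'
from h import *
s=crop('side','pics/s4.png',270,340,215,285,8)
t=crop('top','pics/t4.png',340,445,170,240,7)
np.savez('im4.npz',s=s,t=t)
E
```

```text
time_s 11.95
qpos [ -4.179   17.7548  44.6912  94.3678 -13.1185  72.6288 -20.6772]
tool_pos [ 0.4999 -0.3497  0.1885]
tool_rot [179.5054  -0.3651  26.3618]
force [0.1294 0.2761 0.0371]
wrist_torque [-0.1046  0.1041 -0.0257]
grip_width 0.0435
```

View pics/s4.png

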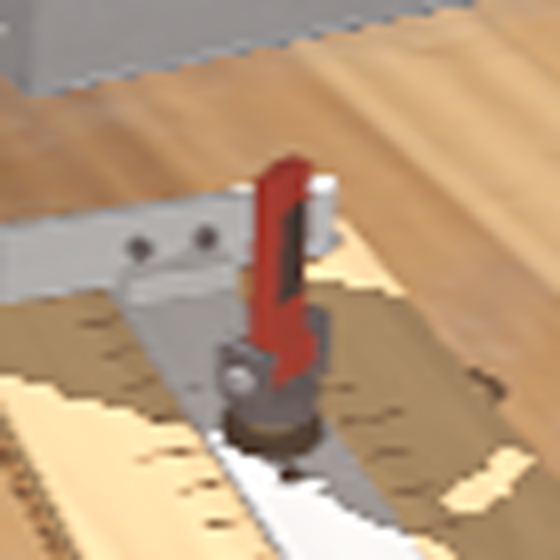

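View pics/t4.png

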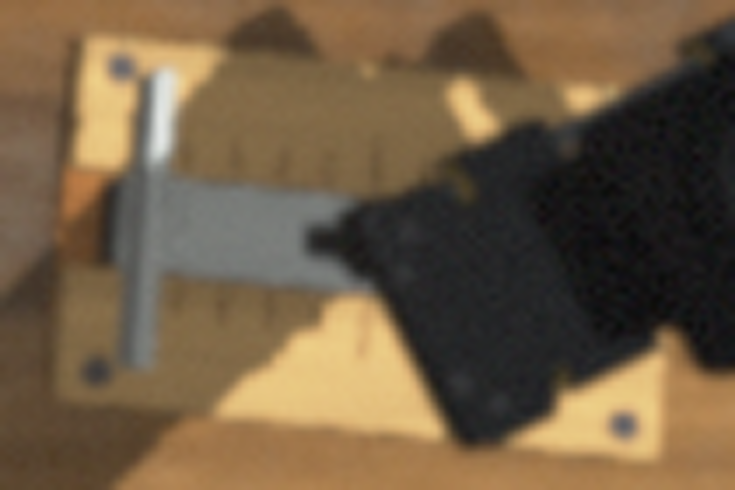

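Call:
step_arm:
  series:
    - {"ax": 0, "ay": 0, "az": 0, "x": -0.009, "y": 0.017, "z": 0, "claw": 0}
    - {"ax": 0, "ay": 0, "az": 0, "x": -0.017, "y": 0.034, "z": 0, "claw": 0}
    - {"ax": 0, "ay": 0, "az": 0, "x": -0.017, "y": 0.034, "z": 0, "claw": 0}
    - {"ax": 0, "ay": 0, "az": 0, "x": -0.017, "y": 0.034, "z": -0.03, "claw": 0}
    - {"ax": 0, "ay": 0, "az": 0, "x": -0.017, "y": 0.034, "z": -0.06, "claw": 0}
    - {"ax": 0, "ay": 0, "az": 0, "x": -0.017, "y": 0.034, "z": -0.08, "claw": 0}
    - {"ax": 0, "ay": 0, "az": 0, "x": -0.017, "y": 0.034, "z": -0.08, "claw": 0}
    - {"ax": 0, "ay": 0, "az": 0, "x": -0.017, "y": 0.034, "z": -0.08, "claw": 0}
  squeeze: 20

```text
time_s: 12.85
tool_pos: [0.4797, -0.3136, 0.1021]
tool_rot: [-180.0, 0.1, 26.3]
force: [-0.4, -0.3, 0.2]
grip_width: 0.0007
```

```bash
python3 r.py
python3 - <<'E'
from h import *
s=crop('side','pics/s5.png',260,350,195,285,7)
E
```

```text
time_s 12.85
qpos [ -6.377   18.175   43.3658 104.3401 -13.8337  62.978  -21.7456]
tool_pos [ 0.4797 -0.3136  0.1021]
tool_rot [-1.799868e+02  8.550000e-02  2.633160e+01]
force [-0.3582 -0.2953  0.2142]
wrist_torque [-0.1034  0.1123  0.022 ]
grip_width 0.0007
```

View pics/s5.png

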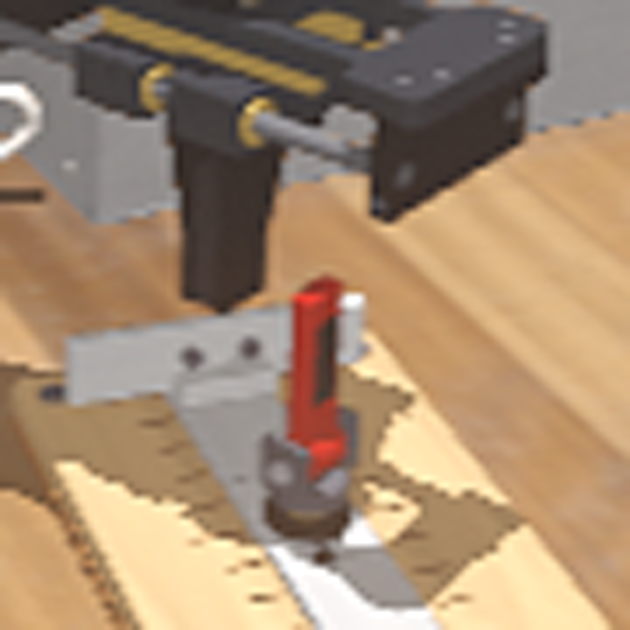

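Call:
step_arm:
  series:
    - {"ax": 0, "ay": 0, "az": 0, "x": 0.0035, "y": -0.007, "z": 0, "claw": 0}
    - {"ax": 0, "ay": 0, "az": 0, "x": 0.0065, "y": -0.0135, "z": 0, "claw": 0}
    - {"ax": 0, "ay": 0, "az": 0, "x": 0.0085, "y": -0.017, "z": 0, "claw": 0}
    - {"ax": 0, "ay": 0, "az": 0, "x": 0.0085, "y": -0.017, "z": 0, "claw": 0}

```text
time_s: 13.3
tool_pos: [0.4889, -0.3313, 0.103]
tool_rot: [179.9, -0.0, 26.3]
force: [1.1, -0.2, -0.4]
grip_width: 0.0003
```

```bash
python3 r.py
```

```text
time_s 13.3
qpos [ -4.3196  20.3701  43.1264 101.9242 -15.3595  63.6792 -19.7971]
tool_pos [ 0.4889 -0.3313  0.103 ]
tool_rot [ 1.79924e+02 -2.70000e-03  2.63098e+01]
force [ 1.0548 -0.1747 -0.3653]
wrist_torque [-0.0728  0.1588 -0.019 ]
grip_width 0.0003
```

Call:
step_arm:
  series:
    - {"ax": 0, "ay": 0, "az": 0, "x": 0.0015, "y": -0.0025, "z": 0, "claw": 0}
    - {"ax": 0, "ay": 0, "az": 0, "x": 0.0015, "y": -0.0025, "z": 0, "claw": 0}

```text
time_s: 13.5
tool_pos: [0.4901, -0.3328, 0.1025]
tool_rot: [180.0, 0.0, 26.4]
force: [-0.2, 0.3, 0.1]
grip_width: 0.0006
```

```bash
python3 r.py
```

```text
time_s 13.5
qpos [ -4.0649  20.6911  43.0515 101.6234 -15.5878  63.7951 -19.5407]
tool_pos [ 0.4901 -0.3328  0.1025]
tool_rot [1.799862e+02 1.000000e-04 2.635280e+01]
force [-0.2227  0.3224  0.0555]
wrist_torque [-0.1128  0.0819  0.0186]
grip_width 0.0006
```

Call:
step_arm:
  series:
    - {"ax": 0, "ay": 0, "az": 0, "x": 0.0015, "y": -0.0025, "z": 0, "claw": 0}
    - {"ax": 0, "ay": 0, "az": 0, "x": 0.0015, "y": -0.0025, "z": 0, "claw": 0}

```text
time_s: 13.7
tool_pos: [0.4913, -0.3346, 0.1024]
tool_rot: [-179.9, 0.0, 26.4]
force: [-0.3, 2.0, 1.0]
grip_width: 0.0004
```

```bash
python3 r.py
```

```text
time_s 13.7
qpos [ -3.7723  21.0331  42.9812 101.2643 -15.8276  63.9862 -19.2801]
tool_pos [ 0.4913 -0.3346  0.1024]
tool_rot [-1.799201e+02  1.170000e-02  2.636810e+01]
force [-0.2954  1.9904  0.9654]
wrist_torque [ 0.3334  0.397  -0.0087]
grip_width 0.0004
```

Call:
step_arm:
  series:
    - {"ax": 0, "ay": 0, "az": 0, "x": 0.0015, "y": -0.0025, "z": 0, "claw": 0}
    - {"ax": 0, "ay": 0, "az": 0, "x": 0.0015, "y": -0.0025, "z": 0, "claw": 0}

```text
time_s: 13.9
tool_pos: [0.4918, -0.3351, 0.1022]
tool_rot: [-179.6, 0.1, 26.4]
force: [-5.8, 7.0, 4.9]
grip_width: 0.0002
```

```bash
python3 r.py
```

```text
time_s 13.9
qpos [ -3.4971  21.3473  42.8912 100.9219 -16.0801  64.3719 -19.0225]
tool_pos [ 0.4918 -0.3351  0.1022]
tool_rot [-1.796271e+02  5.300000e-02  2.640820e+01]
force [-5.7604  7.047   4.8929]
wrist_torque [1.4367 1.2722 0.0753]
grip_width 0.0002
```

Call:
step_arm:
  series:
    - {"ax": 0, "ay": 0, "az": 0, "x": 0.0015, "y": -0.0025, "z": 0, "claw": 0}
    - {"ax": 0, "ay": 0, "az": 0, "x": 0.0015, "y": -0.0025, "z": 0, "claw": 0}

```text
time_s: 14.1
tool_pos: [0.4922, -0.3356, 0.1021]
tool_rot: [-179.3, 0.1, 26.4]
force: [-8.7, 11.7, 10.8]
grip_width: 0.0006
```

```bash
python3 r.py;python3 - <<'E'
from h import *
s=crop('side','pics/s6.png',260,350,195,285,7)
E
```

```text
time_s 14.1
qpos [ -3.2166  21.6509  42.8027 100.5859 -16.3276  64.7609 -18.7744]
tool_pos [ 0.4922 -0.3356  0.1021]
tool_rot [-1.793298e+02  8.950000e-02  2.643470e+01]
force [-8.6946 11.6591 10.8172]
wrist_torque [ 2.5097e+00  2.0739e+00 -9.0000e-04]
grip_width 0.0006
```

View pics/s6.png

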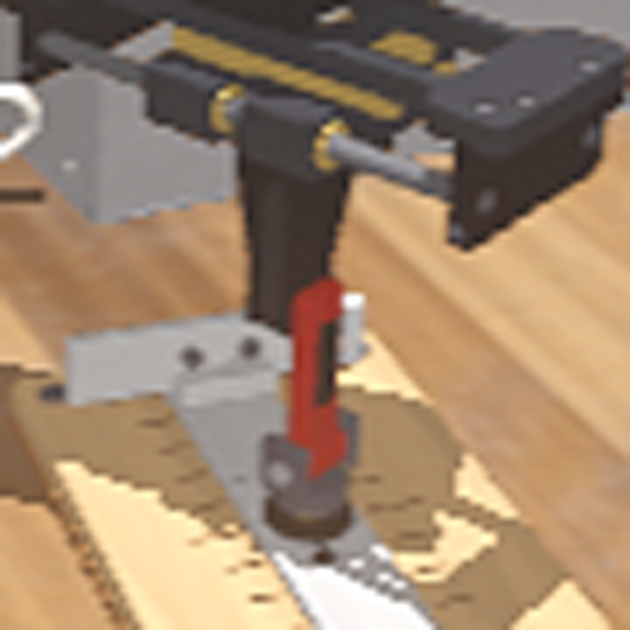

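Call:
step_arm:
  series:
    - {"ax": 0, "ay": 0, "az": 0, "x": -0.004, "y": 0.008, "z": 0, "claw": 0}
    - {"ax": 0, "ay": 0, "az": 0, "x": -0.006, "y": 0.013, "z": 0, "claw": 0}
    - {"ax": 0, "ay": 0, "az": 0, "x": -0.006, "y": 0.013, "z": 0.03, "claw": 0}
    - {"ax": 0, "ay": 0, "az": 0, "x": -0.006, "y": 0.013, "z": 0.06, "claw": 0}
    - {"ax": 0, "ay": 0, "az": 0, "x": -0.006, "y": 0.013, "z": 0.06, "claw": 0}
    - {"ax": 0, "ay": 0, "az": 0, "x": 0.005, "y": -0.008, "z": 0.06, "claw": 0}
    - {"ax": 0, "ay": 0, "az": 0, "x": 0.017, "y": -0.036, "z": 0.06, "claw": 0}
    - {"ax": 0, "ay": 0, "az": 0, "x": 0.017, "y": -0.036, "z": 0.06, "claw": 0}
    - {"ax": 0, "ay": 0, "az": 0, "x": 0.017, "y": -0.036, "z": 0.03, "claw": 0}
    - {"ax": 0, "ay": 0, "az": 0, "x": 0.017, "y": -0.036, "z": 0, "claw": 0}
    - {"ax": 0, "ay": 0, "az": 0, "x": 0.017, "y": -0.036, "z": 0, "claw": 0}
    - {"ax": 0, "ay": 0, "az": 0, "x": 0.017, "y": -0.036, "z": 0, "claw": 0}

```text
time_s: 15.35
tool_pos: [0.5112, -0.3757, 0.1023]
tool_rot: [-180.0, 0.1, 26.4]
force: [-0.3, 0.2, 0.9]
grip_width: 0.0006
```

```bash
python3 r.py;python3 - <<'E'
from h import *
s=crop('side','pics/s7.png',260,350,195,285,7)
E
```

```text
time_s 15.35
qpos [  0.681   26.252   42.643   95.364  -19.1176  65.9913 -15.3559]
tool_pos [ 0.5112 -0.3757  0.1023]
tool_rot [-1.799548e+02  5.020000e-02  2.636140e+01]
force [-0.3314  0.183   0.9331]
wrist_torque [-0.082   0.1667  0.0551]
grip_width 0.0006
```

View pics/s7.png

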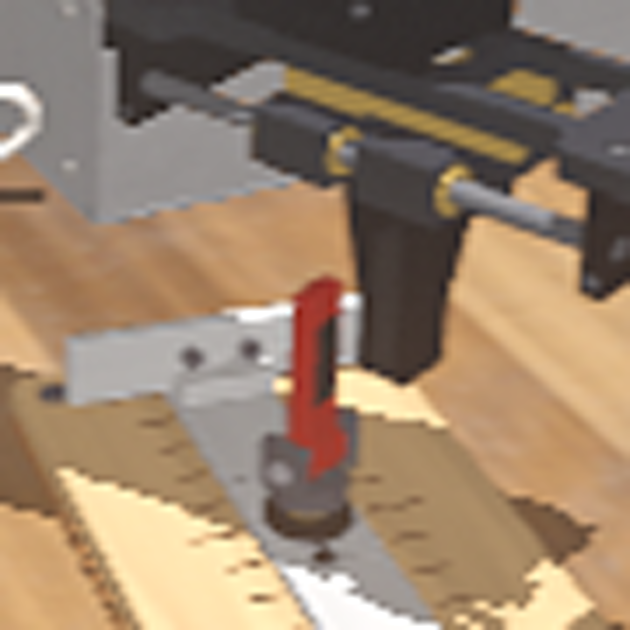

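Call:
step_arm:
  series:
    - {"ax": 0, "ay": 0, "az": 0, "x": -0.004, "y": 0.008, "z": 0, "claw": 0}
    - {"ax": 0, "ay": 0, "az": 0, "x": -0.008, "y": 0.016, "z": 0, "claw": 0}
    - {"ax": 0, "ay": 0, "az": 0, "x": -0.01, "y": 0.02, "z": 0, "claw": 0}
    - {"ax": 0, "ay": 0, "az": 0, "x": -0.012, "y": 0.024, "z": 0, "claw": 0}
    - {"ax": 0, "ay": 0, "az": 0, "x": -0.012, "y": 0.024, "z": 0, "claw": 0}

```text
time_s: 15.9
tool_pos: [0.4999, -0.352, 0.1034]
tool_rot: [179.9, -0.1, 26.4]
force: [0.6, -2.6, 1.1]
grip_width: 0.0004
```

```bash
python3 r.py
```

```text
time_s 15.9
qpos [ -2.2286  23.1779  43.2631  98.9089 -17.3919  64.7228 -17.3904]
tool_pos [ 0.4999 -0.352   0.1034]
tool_rot [ 1.799243e+02 -7.090000e-02  2.638240e+01]
force [ 0.5835 -2.5809  1.0691]
wrist_torque [-0.3971  0.0223  0.0004]
grip_width 0.0004
```

Call:
step_arm:
  series:
    - {"ax": 0, "ay": 0, "az": 0, "x": -0.003, "y": 0.006, "z": -0.001, "claw": 0}
    - {"ax": 0, "ay": 0, "az": 0, "x": -0.0065, "y": 0.013, "z": -0.004, "claw": 0}
    - {"ax": 0, "ay": 0, "az": 0, "x": -0.0095, "y": 0.0195, "z": -0.008, "claw": 0}
    - {"ax": 0, "ay": 0, "az": 0, "x": -0.0095, "y": 0.0195, "z": -0.008, "claw": 0}

```text
time_s: 16.3
tool_pos: [0.489, -0.3307, 0.0934]
tool_rot: [-179.8, 0.0, 26.4]
force: [0.5, 1.2, 0.0]
grip_width: 0.0003
```

```bash
python3 r.py
```

```text
time_s 16.3
qpos [ -4.3746  21.3294  43.3748 102.2336 -16.3073  63.0607 -19.0117]
tool_pos [ 0.489  -0.3307  0.0934]
tool_rot [-1.798319e+02  4.950000e-02  2.641720e+01]
force [0.5469 1.2231 0.0026]
wrist_torque [-0.1224  0.1587 -0.0003]
grip_width 0.0003
```

Call:
step_arm:
  series:
    - {"ax": 0, "ay": 0, "az": 0, "x": -0.002, "y": 0.004, "z": -0.004, "claw": 0}
    - {"ax": 0, "ay": 0, "az": 0, "x": -0.004, "y": 0.008, "z": -0.008, "claw": 0}
    - {"ax": 0, "ay": 0, "az": 0, "x": -0.0055, "y": 0.011, "z": -0.013, "claw": 0}
    - {"ax": 0, "ay": 0, "az": 0, "x": -0.007, "y": 0.014, "z": -0.018, "claw": 0}
    - {"ax": 0, "ay": 0, "az": 0, "x": -0.007, "y": 0.014, "z": -0.018, "claw": 0}

```text
time_s: 16.8
tool_pos: [0.4824, -0.3179, 0.0754]
tool_rot: [-179.9, 0.1, 26.4]
force: [0.3, 0.7, 1.4]
grip_width: 0.0007
```

```bash
python3 r.py;python3 - <<'E'
from h import *
s=crop('side','pics/s8.png',260,350,195,285,7)
E
```

```text
time_s 16.8
qpos [ -5.4195  20.9206  43.1043 104.9664 -16.258   60.539  -19.698 ]
tool_pos [ 0.4824 -0.3179  0.0754]
tool_rot [-1.799309e+02  5.250000e-02  2.637700e+01]
force [0.3199 0.7106 1.3633]
wrist_torque [-0.0942  0.1738  0.0168]
grip_width 0.0007
```

View pics/s8.png

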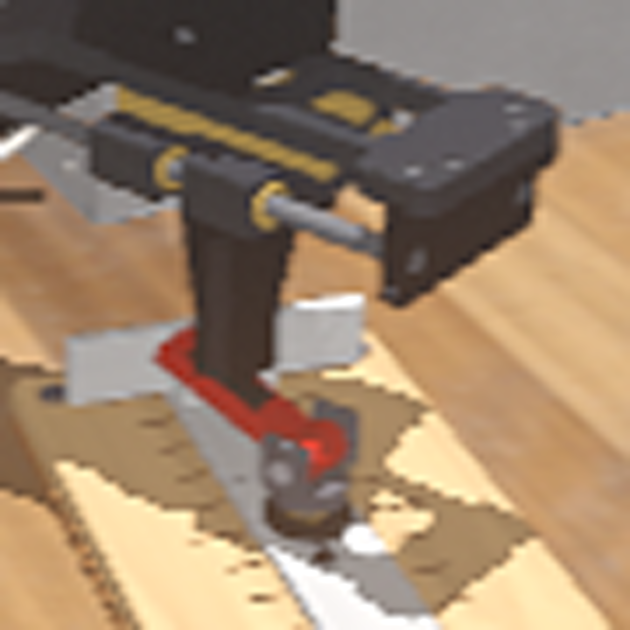

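Call:
step_arm:
  series:
    - {"ax": 0, "ay": 0, "az": 0, "x": -0.0005, "y": 0.001, "z": -0.004, "claw": 0}
    - {"ax": 0, "ay": 0, "az": 0, "x": -0.001, "y": 0.002, "z": -0.008, "claw": 0}
    - {"ax": 0, "ay": 0, "az": 0, "x": -0.001, "y": 0.002, "z": -0.011, "claw": 0}
    - {"ax": 0, "ay": 0, "az": 0, "x": -0.001, "y": 0.002, "z": -0.011, "claw": 0}

```text
time_s: 17.25
tool_pos: [0.4817, -0.3161, 0.0647]
tool_rot: [-179.9, 0.0, 26.4]
force: [0.1, -0.7, 0.1]
grip_width: 0.0007
```

```bash
python3 r.py
```

```text
time_s 17.25
qpos [ -5.2425  21.513   42.7683 105.67   -16.8146  59.3722 -19.3868]
tool_pos [ 0.4817 -0.3161  0.0647]
tool_rot [-1.799411e+02  3.750000e-02  2.637210e+01]
force [ 0.0764 -0.6561  0.1133]
wrist_torque [-0.0115  0.1409 -0.065 ]
grip_width 0.0007
```

Call:
step_arm:
  series:
    - {"ax": 0, "ay": 0, "az": 0, "x": 0, "y": 0, "z": -0.0015, "claw": 0}
    - {"ax": 0, "ay": 0, "az": 0, "x": 0, "y": 0, "z": -0.0015, "claw": 0}

```text
time_s: 17.45
tool_pos: [0.482, -0.3166, 0.0639]
tool_rot: [-180.0, 0.0, 26.4]
force: [-0.5, 0.6, 0.5]
grip_width: 0.0007
```

```bash
python3 r.py
```

```text
time_s 17.45
qpos [ -5.1868  21.6013  42.7443 105.6883 -16.8991  59.2265 -19.3204]
tool_pos [ 0.482  -0.3166  0.0639]
tool_rot [-1.799988e+02  8.300000e-03  2.635730e+01]
force [-0.5486  0.6366  0.4979]
wrist_torque [ 0.1175  0.1923 -0.0142]
grip_width 0.0007
```

Call:
step_arm:
  series:
    - {"ax": 0, "ay": 0, "az": 0, "x": 0, "y": 0, "z": -0.002, "claw": 0}
    - {"ax": 0, "ay": 0, "az": 0, "x": 0, "y": 0, "z": -0.002, "claw": 0}

```text
time_s: 17.65
tool_pos: [0.4822, -0.3167, 0.0628]
tool_rot: [-180.0, -0.0, 26.4]
force: [-2.6, 2.0, 8.5]
grip_width: 0.0006
```

```bash
python3 r.py
```

```text
time_s 17.65
qpos [ -5.1144  21.6992  42.7011 105.7139 -17.0222  59.129  -19.2213]
tool_pos [ 0.4822 -0.3167  0.0628]
tool_rot [-1.799839e+02 -2.650000e-02  2.635460e+01]
force [-2.5901  2.0352  8.4857]
wrist_torque [ 0.5229  0.6686 -0.0205]
grip_width 0.0006
```

Call:
step_arm:
  series:
    - {"ax": 0, "ay": 0, "az": 0, "x": 0, "y": 0, "z": -0.0015, "claw": 0}
    - {"ax": 0, "ay": 0, "az": 0, "x": 0, "y": 0, "z": -0.0015, "claw": 0}

```text
time_s: 17.85
tool_pos: [0.4822, -0.3167, 0.0624]
tool_rot: [-179.9, -0.1, 26.3]
force: [-4.1, 5.1, 16.1]
grip_width: 0.0007
```

```bash
python3 r.py
python3 - <<'E'
from h import *
s=crop('side','pics/s9.png',260,350,195,285,7)
E
```

```text
time_s 17.85
qpos [ -5.0614  21.7475  42.6778 105.7152 -17.1088  59.1127 -19.1506]
tool_pos [ 0.4822 -0.3167  0.0624]
tool_rot [-1.799482e+02 -5.960000e-02  2.634920e+01]
force [-4.0551  5.1116 16.1328]
wrist_torque [ 0.9698  1.2431 -0.0454]
grip_width 0.0007
```

View pics/s9.png

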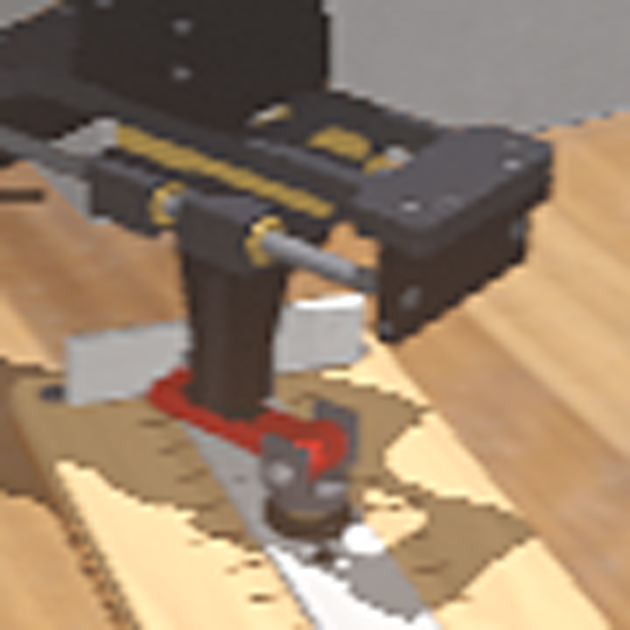

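Call:
step_arm:
  series:
    - {"ax": 0, "ay": 0, "az": 0, "x": 0, "y": 0, "z": 0.02, "claw": 0}
    - {"ax": 0, "ay": 0, "az": 0, "x": 0, "y": 0, "z": 0.06, "claw": 0}
    - {"ax": 0, "ay": 0, "az": 0, "x": -0.01, "y": 0.03, "z": 0.1, "claw": 0}
    - {"ax": 0, "ay": 0, "az": 0, "x": -0.02, "y": 0.07, "z": 0.14, "claw": 0}
    - {"ax": 0, "ay": 0, "az": 0, "x": -0.03, "y": 0.12, "z": 0.16, "claw": 0}
    - {"ax": 0, "ay": 0, "az": 0, "x": -0.04, "y": 0.17, "z": 0.18, "claw": 0}
    - {"ax": 0, "ay": 0, "az": 0, "x": -0.05, "y": 0.21, "z": 0.19, "claw": 0}
    - {"ax": 0, "ay": 0, "az": 0, "x": -0.05, "y": 0.21, "z": 0.19, "claw": 0}
    - {"ax": 0, "ay": 0, "az": 0, "x": -0.05, "y": 0.21, "z": 0.19, "claw": 0}

```text
time_s: 18.8
tool_pos: [0.4325, -0.1053, 0.251]
tool_rot: [180.0, -0.1, 26.6]
force: [0.4, -1.1, 0.8]
grip_width: 0.0001
```

```bash
python3 r.py
python3 - <<'E'
from h import *
s=crop('side','pics/s10.png',260,350,195,285,7)
t=crop('top','pics/t10.png',340,445,170,240,7)
crop('top','pics/t10f.png',0,512,0,384,1,t)
for n,im in(('side',s),('top',t)):
    im=im.astype(float); 
    red=(im[...,0]-np.maximum(im[...,1],im[...,2])>45)
    y0,y1,x0,x1=(225,285,270,335) if n=='side' else (190,220,375,420)
    print(n)
    for r in red[y0:y1,x0:x1]:
        if r.any(): print(''.join('#' if a else '.' for a in r))
# expected flat tip & pin px
d=np.array([-.445,.896,0]); a=np.array([.4965,-.3471,0])
for th in (70,80,88,100):
    c,sn=np.cos(np.radians(th)),np.sin(np.radians(th))
    P=a+[0,0,.049]+.062*(sn*d+c*np.array([0,0,1])); print(th,proj('side',P).round(1),proj('top',P).round(1))
print(proj('side',a+[0,0,.049]))
E
```

```text
time_s 18.8
qpos [-27.4423 -10.6475  33.6855 109.7908   5.9566  79.0305 -58.7551]
tool_pos [ 0.4325 -0.1053  0.251 ]
tool_rot [ 1.79961e+02 -1.25800e-01  2.65838e+01]
force [ 0.3683 -1.0508  0.7887]
wrist_torque [-0.1609  0.1147  0.0203]
grip_width 0.0001
side
......................................#..........................
.................................#####.#.........................
..............................#...####...........................
...............................##.#.#.....#......................
................................##.###...........................
...........................#......#..#######.....................
...................................#####.#...#...................
......................................###...###..................
......................................##.........................
......................................#.##.....#.................
........................................######..###..............
.......................................#############.............
.......................##...#..#...........####
[... 1719 characters left out ...]
...............
.##..............................................................
#.##.............................................................
#..##............................................................
....#............................................................
.###.#...........................................................
##...............................................................
..#..............................................................
....##.#.........................................................
top
70 [284.7 242.5] [378.8 213.8]
80 [283.7 246. ] [376.5 214.4]
88 [283.3 249. ] [375.1 214.7]
100 [283.5 253.8] [373.9 214.7]
[304.39371195 259.18626317]
```

View pics/s10.png

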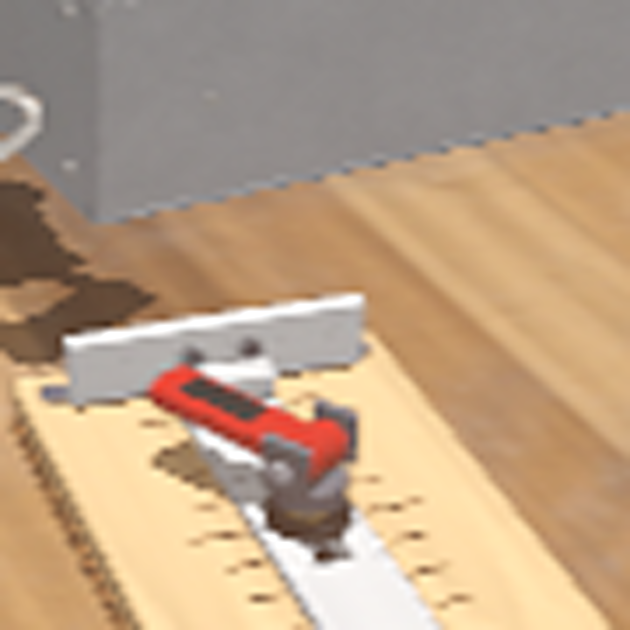

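View pics/t10.png

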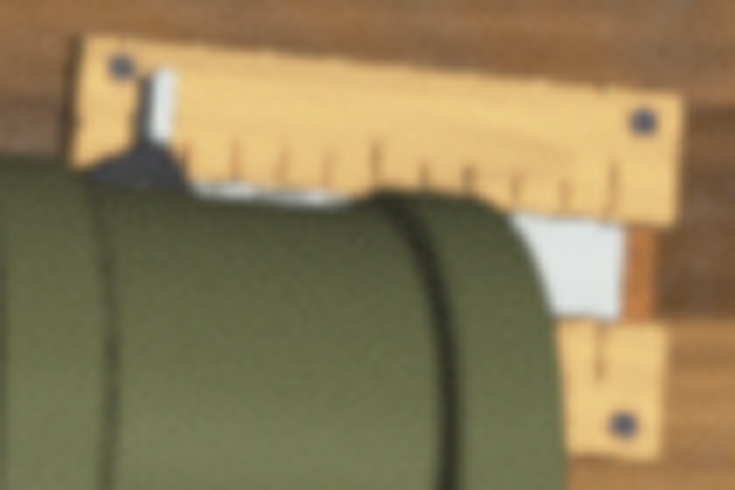

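Run:
```python
from h import *
d=np.array([-.445,.896,0]); l=np.array([-.896,-.445,0]); a=np.array([.4965,-.3471,0])
for z in (.044,.047,.050,.053): print(z,'lug pin',proj('side',a+l*.0165+[0,0,z]).round(1))
for th in (80,84,88):
  for zp in (.046,.050):
    c,s=np.cos(np.radians(th)),np.sin(np.radians(th)); k=np.array([0,0,1.])
    ax=s*d+c*k; nn=-c*d+s*k; p=a+k*zp
    print(th,zp,'near tip top',proj('side',p+.062*ax+.0045*nn+.01*l).round(1),'far tip top',proj('side',p+.062*ax+.0045*nn-.01*l).round(1),'near tip bot',proj('side',p+.062*ax-.0045*nn+.01*l).round(1),'near root top',proj('side',p+.02*ax+.0045*nn+.01*l).round(1))
t=vision.read_camera('side'); c=cv2.resize(t[235:275,275:320],None,fx=14,fy=14,interpolation=cv2.INTER_NEAREST); cv2.imwrite('pics/s11.png',c[...,::-1])
```

```text
0.044 lug pin [300.  264.1]
0.047 lug pin [300.  262.9]
0.05 lug pin [300.1 261.8]
0.053 lug pin [300.1 260.7]
80 0.046 near tip top [281.3 247.2] far tip top [286.6 243.9] near tip bot [280.7 250.2] near root top [295.2 256.1]
80 0.05 near tip top [281.3 245.7] far tip top [286.6 242.5] near tip bot [280.7 248.7] near root top [295.2 254.6]
84 0.046 near tip top [280.9 248.6] far tip top [286.2 245.3] near tip bot [280.6 251.7] near root top [295.  256.6]
84 0.05 near tip top [280.9 247.1] far tip top [286.3 243.9] near tip bot [280.6 250.3] near root top [295.  255.1]
88 0.046 near tip top [280.7 250.1] far tip top [286.  246.8] near tip bot [280.6 253.3] near root top [294.8 257. ]
88 0.05 near tip top [280.7 248.6] far tip top [286.  245.4] near tip bot [280.6 251.9] near root top [294.9 255.5]
```

View pics/s11.png

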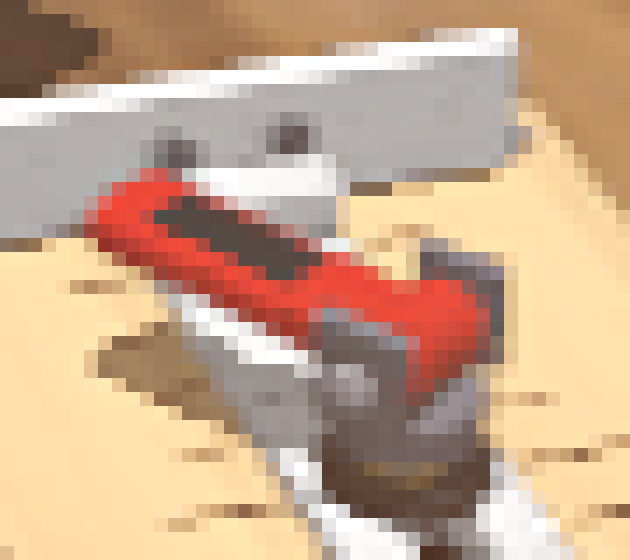

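Run:
```python
from h import *
from cell import workorder
s=vision.read_camera('side'); s0=cv2.imread('pics/side0.png')[...,::-1]
print('cup/muffin diff',np.abs(s[198:230,232:268].astype(int)-s0[198:230,232:268]).mean(),np.abs(s[155:185,203:230].astype(int)-s0[155:185,203:230]).mean())
o=status.get_obs(); print(o['time_s'],o['joint_velocities'].round(2),o['force'].round(2))
print(workorder.sign_off())
```

```text
cup/muffin diff 16.43894675925926 2.882304526748971
19.0 [ 0.22  0.22 -0.19 -0.02 -0.18  0.2  -0.17] [0.41 0.05 0.78]
the job is handed in; nothing more can be done
None
```

View pics/t10f.png

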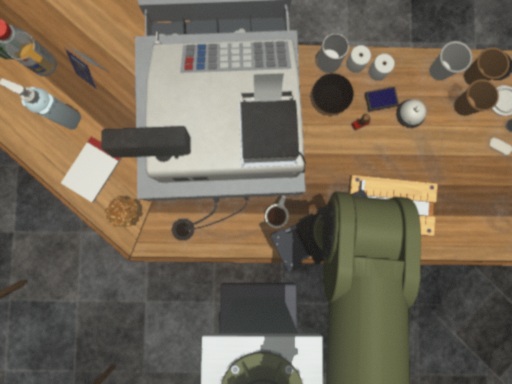

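I screwed the lever bolt down about 214° with one regrasp, let go of it, folded the red lever flat and backed the arm off. I handed the job in at 19.0 s; no verdict was reported.

- **Snugness:** turning torque rose from about 0.05 N m free to about 0.22–0.25 N m. I put first touch near 186°, so the bolt is about 0.5 rad past it. The reading was only reliable while turning, because it relaxed towards zero when held still. The washer force (estimated 20–25 N before folding) was never measured directly.
- **Fold direction:** I first pushed the lever the wrong way. It held against its stop at about 14 N sideways (about 18 N in all) without visibly moving, so I went round and folded it the other way. That took about 2.6 N.
- **Lever flat:** I pressed down to 16 N, where it stopped giving. In the last side picture, taken after the arm withdrew, the lever's tip and pin positions match an angle of about 88°.
- **Cup and muffin:** in the top picture taken after withdrawing, the cup (pixel 277,214) and muffin (124,211) are where they started. An automatic side-picture comparison showed almost no change at the muffin. It did differ at the cup; the gripper was close by in that view, so I put it down to the arm or its shadow, but I only checked it against the top picture.

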